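# Fit the grooved head to the edge burnisher

### The arm

A 6-joint arm with a two-finger parallel gripper is mounted at the origin on the work surface. World frame = base frame: x ahead of the robot, y to its left, z up, the work surface at z = 0. Lengths are in mm, angles in rad, forces in N, time in s.
With the tool pointing down it reaches from about 400 to 925 mm from the base axis. Payload 3.4 kg.
Tool frame: the origin (TCP) lies on the centre line of the jaws, within the pads' length; the fingertips stand 11 mm ahead of it and the grasp point (between the pads) lies 8 mm behind it; z points along the fingers, y is the direction in which the jaws open and shut (so a half turn about z gives the same grasp; the last joint's range is limited). The gripper opens to 85 mm and grips with 20 to 120 N. Pads are 22 mm wide; open, the fingers measure 114 mm over their backs; the gripper's body (76 mm by 85 mm) begins 54 mm behind the grasp point. The pads swing forward as they close: fully open they stand 13 mm farther back than shut.
Start: joints at [1.268, 0.307, 1.506, -0, 1.328, -0.073], TCP at [130.999, 559.884, 242.305] pointing down, gripper open.
Joint ranges: [-3.12, 3.12], [-1.05, 2.28], [0.14, 2.33], [-1.42, 4.57], [0.1, 2.73], [-2.68, 2.68]. Speed limits (rad/s): [2.57, 2.57, 3.14, 3.14, 3.14, 3.14].

### API

Orientations are given as a unit quaternion [w, x, y, z].
In Python, from rig import env gives the robot as it stands. The module is installed in compiled form; this text tells all that it offers.
- The arm moves only by the tool arm_command, never from a script. Its argument "deltas" is a list of rows, each a list of 7 numbers: the turn, a rotation vector about the tool's x, y, z in rad, then the shift along the tool's x, y, z in m, then the closure, from 0 (fully open) to 1 (shut). In form: [[wx, wy, wz, tx, ty, tz, grip], ...]. A call has 1 to 10 rows; each row is the pose to reach, as a shift and turn from the pose commanded when the call began, along the tool's axes at that moment; what a row does not reach only later rows make up. A row lasts 1/12 s, in which the tool goes at most 41.7 mm and 7.16 degrees, less where a joint would pass 70% of its speed; a pose out of reach is approached as far as the arm can. A call with a gripper value outside its range is refused whole. The fingers move at their own pace and stop on an object; "squeeze" is the grip in N (left out, the last holds). Time passes only in rows, so rows that repeat a pose let the fingers close. It gives the time, the measured TCP pose, the force and the opening at its end, in the units of the state.
- env.get_state(): the state, without advancing time (a new reading comes with each control period).
- env.get_image(name): name is "side" or "top" or "wrist"; returns a dict with "frame" (480x640x3 uint8, blue, green, red), "depth" (480x640 float32, mm along the optical axis (not along the pixel's ray), 0 where there is no reading), "K" (3x3 intrinsics, pixels), "world_to_cam" (4x4, takes a point from world to camera coordinates); the wrist camera has in their place "mount" (4x4, takes a point from camera to tool coordinates, whose origin is the TCP and whose axes are the flange's). Camera axes: x right, y up, looking along -z (the intrinsics and any distortion apply to the point x, -y, -z); pixel columns grow to the right and rows downward; lengths in mm; the calibration is good to about 2 mm. The wrist camera is an equidistant fisheye: a pixel r from the principal point sees the ray r / f radians off the axis. A picture is of the moment at which its call begins: read the wrist's pose just before it.
- env.sign_off(): hands the job in, once; it reports no verdict.
The state is a dict: "t": time; "joints": joint angles; "joint_vel": joint speeds; "joint_torque": joint torques, N m; "tool_pos": TCP position; "tool_rot": TCP orientation; "ft_force": force on the tool from outside, world axes, zero at the start; "ft_torque": the same for the moment, N m; "width": finger opening in mm.
Only numpy, scipy, OpenCV 4.12 (cv2) and the standard library are available. Lean on these libraries where they do the work, as an engineer would, in place of code of your own. Each camera call takes 0.05 s, during which the arm holds its last target.

### The job

Set up the bench edge burnisher: lift the grooved wooden burnishing head out of the rack and lower it (do not drop it) into the spindle so that its flange slots go over the two drive dogs and the flange sits fully home on the spindle nose. Then swing the rest table in round the head by its black knob until it is against its stop, and let go. Leave the other two heads in the rack and everything else on the bench where it is.

Things in the scene. Friction and masses are not known exactly. Their poses are not given: they have to be found in the camera images.
- drum_center (a point): Grooved head's axis at mid-height of its wooden drum: hold here. Drum straight, 46 mm diameter, 55 mm tall, four round grooves; below it a steel flange (64 mm diameter, 12 mm thick) and taper shank, on top an 8 mm nut. This point is 27.5 mm above the flange's top, 39.5 mm above its underside, 95.5 mm above the shank's tip. Upright; z up along the axis; y through one of the two flange slots.
- flange_underside (a point): Centre of the underside of the grooved head's flange, where the shank begins; axes as drum_center. Steel shank 56 mm long, 7:24 taper, 36 mm diameter here, 19.7 mm at the tip. The flange has two open slots, at +y and -y: 18 mm wide, cut from the rim to 19.5 mm from the axis.
- grooved_head: The whole grooved head, 131 mm long, 0.5 to 0.75 kg; origin at the tip of its shank, axes as drum_center. It starts shank down in one of the rack's holes. The two other heads are alike but for the wood: a plain cone, and a round bulb on a short neck.
- spindle_nose (a point): Centre of the burnisher spindle's upright, ring-shaped steel face (68 mm diameter), 120 mm above the bench. Tapered socket: 37.5 mm at the mouth, 61 mm deep, 0.75 mm clearance round a shank that is home. z up; y through one of two dark dogs at +y and -y: 10 mm high, 14 mm wide, 21 to 32.5 mm off axis; 2 mm play each side in the slots. Home: flange_underside is here. Spindle turns, 0.06 N m drag.
- rest (a joint): Rest table's angle about its upright pivot, rad: 0 = in, against its stop; grows to 1.35 as it swings out, clockwise from above. Aluminium plate 8 mm thick, 207 x 108 mm, underside 135 mm above the bench, 3 mm over the flange of a head that is home. Its open 56 mm throat takes in the drum (the flange cannot pass) and is centred on the spindle when in. 0.22 N m drag: stays where left.
- rest_knob (a point): Middle of the grip of the black upright knob on the outer corner of the rest table: 22 mm diameter, round, grip from 156 to 189 mm above the bench; this point is at 171 mm. It is 178 mm from the pivot, and 82 mm from the spindle axis when the rest is swung in.
- rest_pivot (a point): Centre of the rest table's pivot, at the plate's top (143 mm above the bench), 110 mm from the spindle axis; a nut stands 12 mm above it.
- rack: Wooden rack, 90 x 290 x 70 mm (x, y, z), origin under its centre. Three holes through its top on its y axis, at y = -95, 0 and +95 mm; each carries one head, the flange lying on the rack's top 70 mm above the bench. The grooved head may be in any of the three.
- cone_head: Head with a plain wooden cone, upright in the rack; origin at the tip of its shank. To be left in its hole.
- bulb_head: Head with a plain round wooden bulb on a short neck, upright in the rack; origin at the tip of its shank. To be left in its hole.
- glue_jar: Amber jar with a lid, 68 mm diameter, 62 mm high; origin under its centre. To be left alone.
- pin_tin: Round white tin of pins, 82 mm diameter, 28 mm high; origin under its centre. To be left alone.
- thread_cone: Cone of thread, 60 mm diameter, 88 mm high; origin under its centre. To be left alone.
- scissors: Scissors lying flat, 180 mm long; origin under the middle. To be left alone.
- hammer: Hammer lying down, 240 mm long; origin under the middle. To be left alone.
- wax_block: Block of wax, 75 x 45 x 25 mm; origin under its centre. To be left alone.
There are look-alikes about, which are no part of the job. Leave any blue, green or purple look-alike of the grooved_head alone.

How it is judged (in metres and radians):
On the way, in this order (a step that is already met when the one before it is completed fails the run):
1. the grooved head is home in the spindle: its flange down on the nose, its slots over the dogs (z of flange_underside in the frame of spindle_nose between -0.003 and 0.0025 m and horizontal distance between flange_underside and spindle_nose below 0.003 m and angle between the y axis of flange_underside and the y axis of spindle_nose, either way round below 0.15 rad and angle between flange_underside's own z axis and vertical below 0.06 rad), for 0.3 s.
2. the rest table is swung in against its stop (value of joint rest below 0.05 rad), for 0.2 s.
At the end, for the whole second after the job is handed in: The grooved head is home in the spindle (flange underside within 2.5 mm of the nose face and 3 mm of the spindle axis, slots within 0.15 rad of the dogs, upright within 0.06 rad), the rest table stands within 0.05 rad of its stop, and the other two heads are still in their holes (all of step 1 and value of joint rest below 0.05 rad and distance of each of cone_head, bulb_head from where it was at the start of the episode below 0.02 m); the robot touches nothing.
It fails at once if the grooved head is dropped into the spindle from more than about 10 mm (horizontal distance between flange_underside and spindle_nose below 0.03 m and z of flange_underside in the frame of spindle_nose above 0.006 m and contact force between the fingers and grooved_head below 0.05 N and linear speed of grooved_head above 0.3 m/s).
It fails at once if another head is taken or knocked out of its hole (distance of any of cone_head, bulb_head from where it was at the start of the episode above 0.03 m).
It fails at once if another thing on the bench is pushed away (distance of any of glue_jar, pin_tin, thread_cone, scissors, hammer, wax_block from where it was at the start of the episode above 0.03 m).
It also fails if it takes over 54 s, if anything falls off the work surface, if the arm or the gripper's body presses on something with over 40 N, if the wrist force passes 120 N, or if a joint passes its speed limit or range.

## Working session

There is one attempt and no reset: what is moved stays moved. The work goes in short steps, Python scripts to look and compute and a tool call to move; the robot and the scene stay as the last step left them, time stands still between calls to the robot, and variables do not carry over. Pictures are saved under pics/ and viewed, and the job is handed in when it is done.

Besides the shell and the picture viewer there is one more tool, called after "Request:" by a JSON object that holds its "op" and its "data". arm_command: Moves the arm, as the interface text tells. Its arguments: {"type":"object","properties":{"deltas":{"type":"array","items":{"type":"array","items":{"type":"number"}}},"squeeze":{"type":"number"}},"required":["deltas"]}

```bash
mkdir -p pics; cat > h.py <<'E'
import numpy as np, cv2
from rig import env
from scipy.spatial.transform import Rotation as R
def grab(n,f):
    s=env.get_state(); d=env.get_image(n); cv2.imwrite(f'pics/{f}.png',d['frame']); np.savez(f'pics/{f}.npz',pos=s['tool_pos'],rot=s['tool_rot'],**d); return d
def world(f,u,v,z=None):
    d=np.load(f'pics/{f}.npz'); K=d['K']; r=np.array([(u-K[0,2])/K[0,0],(v-K[1,2])/K[1,1],1.]); r=np.array([r[0],-r[1],-1])
    Ti=np.linalg.inv(d['world_to_cam']); 
    o=Ti[:3,3]; w=Ti[:3,:3]@r
    if z is None: t=d['depth'][int(v),int(u)]
    else: t=(z-o[2])/w[2]
    return o+t*w
def cloud(f):
    d=np.load(f'pics/{f}.npz'); K=d['K']; D=d['depth']; v,u=np.mgrid[:480,:640]
    P=np.stack([(u-K[0,2])/K[0,0]*D,-(v-K[1,2])/K[1,1]*D,-D],-1)
    Ti=np.linalg.inv(d['world_to_cam']); W=P@Ti[:3,:3].T+Ti[:3,3]; W[D==0]=np.nan; return W
E
python3 - <<'E'
from h import *
for n in ['side','top','wrist']:
    d=grab(n,n+'0'); print(n,d['K'].tolist(),{k:v.tolist() for k,v in d.items() if k in('world_to_cam','mount')},[k for k in d])
print(env.get_state())
E
```

```text
side [[455.7881447359772, 0.0, 316.33073778689885], [0.0, 455.7881447359772, 243.9550043890151], [0.0, 0.0, 1.0]] {'world_to_cam': [[0.9385277007587749, -0.3450726025505074, -0.009521232980391934, -560.0039995210828], [0.270924351693249, 0.7192061423765905, 0.6397988124616798, -193.66019547196416], [-0.2139293120823795, -0.6030484422803882, 0.7684834583093884, -1105.8199766578987], [0.0, 0.0, 0.0, 1.0]]} ['frame', 'depth', 'K', 'world_to_cam']
top [[521.9212840120832, 0.0, 313.88468343813616], [0.0, 521.9212840120832, 232.13259181280407], [0.0, 0.0, 1.0]] {'world_to_cam': [[-0.027985362376831278, -0.9995960734280804, -0.004950704980204091, -49.15536108802378], [0.9942756655519737, -0.028346618354393765, 0.10301635850218231, -565.3622625190167], [-0.10311508320229992, -0.0020394153657187805, 0.9946673415776497, -1258.941663837702], [0.0, 0.0, 0.0, 1.0]]} ['frame', 'depth', 'K', 'world_to_cam']
wrist [[371.64829954431775, 0.0, 316.69740147733484], [0.0, 371.64829954431775, 232.6680535809364], [0.0, 0.0, 1.0]] {'mount': [[-0.0009095253056476317, 0.9499675641774963, 0.3123472423031655, 8
[... 253 characters left out ...]
: 0.15, 'joints': array([ 1.26750214e+00,  3.07410464e-01,  1.50736914e+00, -4.32605250e-06,
        1.32840709e+00, -7.35345023e-02]), 'joint_vel': array([ 6.02605958e-04, -1.14437560e-03, -3.38638230e-03, -1.70044345e-05,
        1.10283277e-03,  3.75086674e-04]), 'joint_torque': array([-1.12676462e-03, -4.57974172e+01, -2.52217948e+01, -2.77599929e-04,
        8.63399153e-03,  1.68191562e-06]), 'tool_pos': array([130.84311859, 559.38685242, 241.58889005]), 'tool_rot': array([-1.47220480e-04,  1.14626769e-01,  9.93408309e-01, -7.83306018e-04]), 'ft_force': array([-0.38780565,  0.46916774, -0.24102396]), 'ft_torque': array([-0.02046537, -0.02024143, -0.01277328]), 'width': 85.2770544903598}
```

View pics/top0.png

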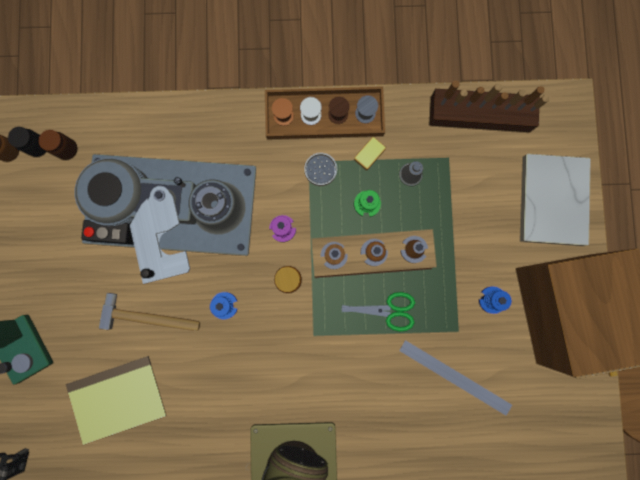

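View pics/side0.png

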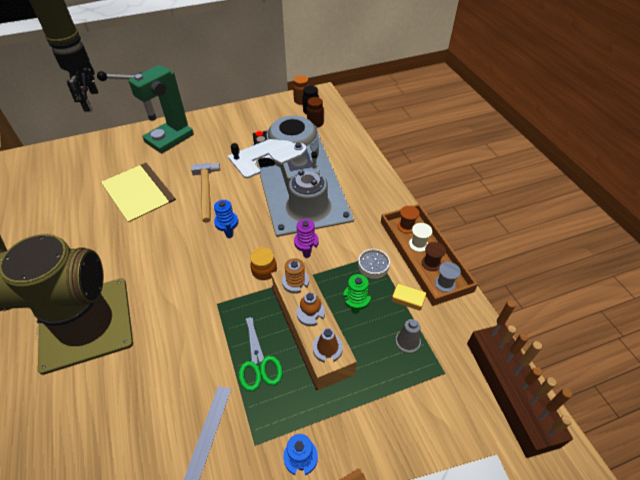

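View pics/wrist0.png

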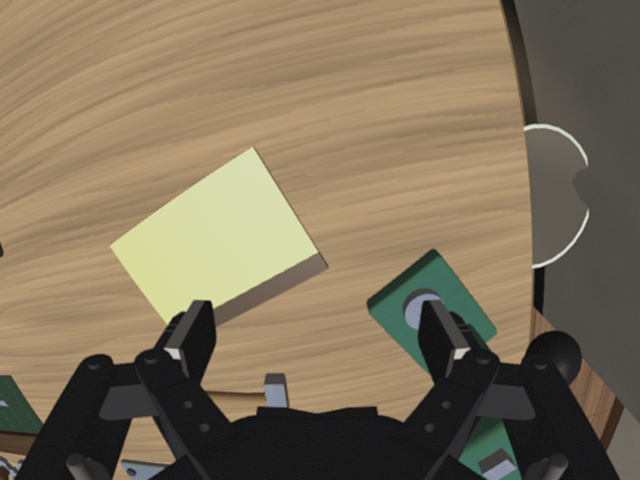

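The rack holds three heads. In the side view they are at (294,272), ribbed and wooden; (311,307), bulb; and (328,343), cone. The blue, green and purple ribbed ones lie outside the rack and are look-alikes. The ribbed one at top (335,254) fits, so I'll confirm it in crops.

```bash
python3 - <<'E'
import cv2
s=cv2.imread('pics/side0.png'); t=cv2.imread('pics/top0.png')
a=cv2.resize(s[245:375,260:370],None,fx=4.5,fy=4.5,interpolation=cv2.INTER_CUBIC); cv2.imwrite('pics/cs.png',a)
cv2.imwrite('pics/ct.png',cv2.resize(t[225:285,305:445],None,fx=5.5,fy=5.5,interpolation=cv2.INTER_CUBIC))
cv2.imwrite('pics/cb.png',cv2.resize(t[150:290,70:260],None,fx=4.2,fy=4.2,interpolation=cv2.INTER_CUBIC))
E
```

```text
(no output)
```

View pics/cs.png

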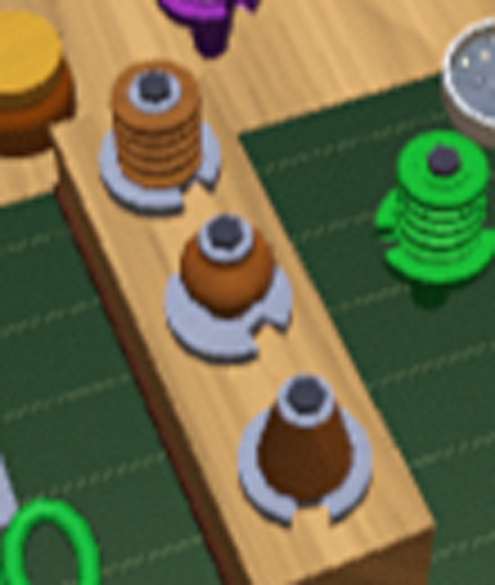

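View pics/ct.png

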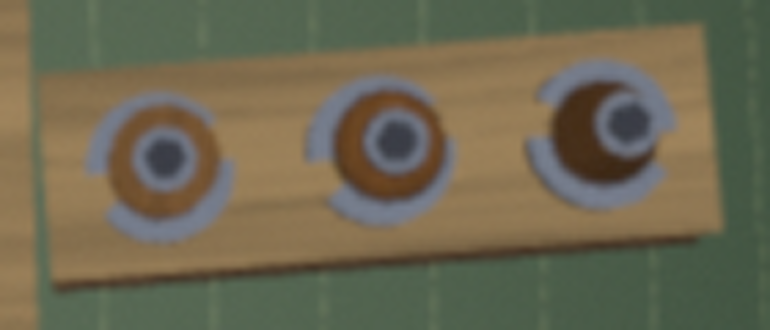

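View pics/cb.png

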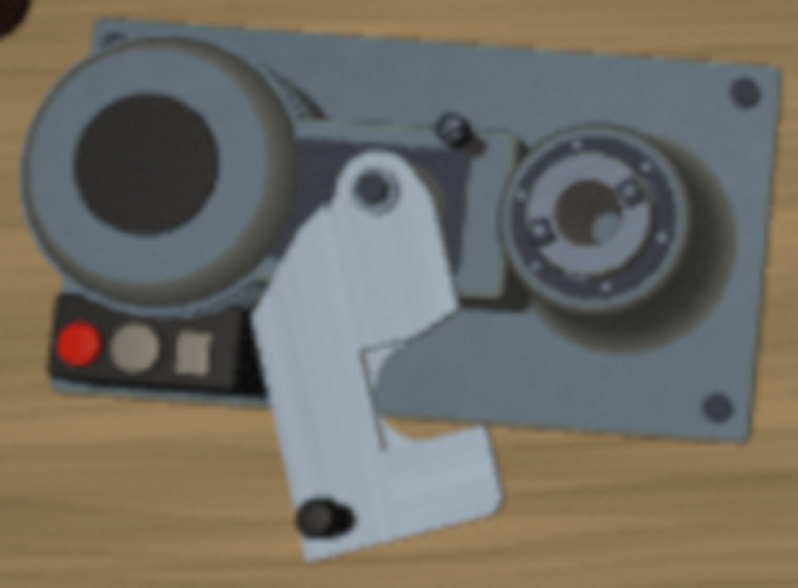

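Confirmed: the grooved wooden head is at top (335,253), in the left rack hole. The spindle is at top (212,200), with its dogs near (220,196) and (199,205). The knob is at about (147,273).

```bash
python3 - <<'E'
from h import *
def ct(u,v,z): return world('top0',305+(u+.5)/5.5-.5,225+(v+.5)/5.5-.5,z)
def cb(u,v,z): return world('top0',70+(u+.5)/4.2-.5,150+(v+.5)/4.2-.5,z)
print('nut',ct(165,157,145)); print('drum top centre',ct(163,161,137))
print('bulb nut',ct(397,140,145),'cone nut',ct(628,121,145))
print('slot edges',[ct(*p,82).round(1) for p in[(93,172),(110,212),(208,118),(232,163)]])
print('spindle',cb(588,213,120),'dogs',cb(630,192,130),cb(541,231,130))
print('knob',cb(318,518,189),'pivot',cb(374,188,155))
W=cloud('top0')
for nm,(u0,u1,v0,v1),(a,b) in [('drumtop',(320,350,240,270),(133,148)),('nose',(185,245,170,232),(114,123)),('dogs',(185,245,170,232),(126,134)),('knob',(135,165,255,290),(180,200)),('flange',(318,355,235,275),(77,86)),('rack',(305,440,225,280),(66,73))]:
    P=W[v0:v1,u0:u1].reshape(-1,3); P=P[(P[:,2]>a)&(P[:,2]<b)]
    print(nm,len(P),P.mean(0).round(1),np.ptp(P,0).round(1),((P.max(0)+P.min(0))/2).round(1))
S=cloud('side0')
for nm,(u0,u1,v0,v1),(a,b) in [('drumtop',(275,310,255,295),(133,148)),('nose',(280,335,160,215),(114,123)),('knob',(225,245,140,160),(180,200)),('flange',(275,315,255,300),(77,86))]:
    P=S[v0:v1,u0:u1].reshape(-1,3); P=P[(P[:,2]>a)&(P[:,2]<b)]
    print('side',nm,len(P),P.mean(0).round(1),np.ptp(P,0).round(1),((P.max(0)+P.min(0))/2).round(1))
E
```

```text
nut [ 503.24077459 -110.27508874  145.        ]
drum top centre [ 502.12302838 -109.69702181  137.        ]
bulb nut [ 507.48673515 -204.72889315  145.        ] cone nut [ 512.56020192 -298.85614323  145.        ]
slot edges [array([501.6, -81.6,  82. ]), array([484.3, -88.3,  82. ]), array([ 523.4, -131.5,   82. ]), array([ 503.8, -141.2,   82. ])]
spindle [634.9918658  173.35861227 120.        ] dogs [644.21446141 148.31125509 130.        ] [624.09111983 197.03057557 130.        ]
knob [469.44991216 298.57808402 189.        ] pivot [645.81538005 280.64731852 155.        ]
drumtop 307 [ 502.3 -109.4  138.6] [44.9 45.3 14.8] [ 502.  -109.4  140.4]
nose 399 [633.2 173.7 119.4] [72.5 66.7  9. ] [630.6 173.9 118.5]
dogs 64 [634.7 174.6 129.9] [45.7 62.1  7.7] [639.4 174.1 130. ]
knob 82 [468.6 300.8 187.6] [19.7 18.5 12.3] [468.6 301.6 187.7]
flange 184 [ 499.8 -107.5   82. ] [62.4 71.6  8.9] [ 503.1 -113.8   81.5]
rack 2494 [ 506.1 -203.6   69.8] [102.1 293.2   7. ] [ 506.1 -204.3   69.5]
side drumtop 272 [ 503.  -116.3  139.5] [ 44.6 114.3  14.7] [ 503.1 -144.   140.4]
side nose 226 [634.7 172.8 119.8] [ 92.2 105.7   9. ] [639.2 189.  118.5]
side knob 49 [469.9 297.7 186.8] [20.1 23.9 11.5] [470.3 300.8 186.1]
side flange 177 [ 498.4 -121.5   82.9] [64.1 56.5  8.4] [ 503.7 -114.5   81.8]
```

```bash
cat >> h.py <<'E'
def plan(*tg):
    "each target: x,y,z,jawdeg -> tool-frame deltas from now (tool taken vertical)"
    s=env.get_state(); p=np.array(s['tool_pos']); q=s['tool_rot']
    M=R.from_quat([q[1],q[2],q[3],q[0]]).as_matrix(); yaw=np.arctan2(M[1,1],M[0,1])
    y=np.array([np.cos(yaw),np.sin(yaw),0]); z=np.array([0,0,-1.]); x=np.cross(y,z); T=np.stack([x,y,z],1)
    print('t',round(s['t'],2),'pos',p.round(1),'jaw',np.degrees(yaw).round(2),'tilt',np.degrees(np.arccos(-M[2,2])).round(2),'F',np.round(s['ft_force'],1),'w',round(s['width'],1),'j',np.round(s['joints'],2))
    for t in tg:
        d=T.T@(np.array(t[:3])-p); w=-(np.radians(t[3])-yaw); w=(w+np.pi/2)%np.pi-np.pi/2 if abs(w)>np.pi else w
        print(t,'wz %.4f'%w,'shift',(d/1000).round(4))
E
python3 - <<'E'
from h import *
plan((131,560,330,77),(300,480,330,50),(460,250,330,20),(502.5,-109.8,250,0))
print(world('top0',20,350), np.nanmax(cloud('top0')[310:390,0:50,2]))
W=cloud('side0');P=W[60:155,90:195].reshape(-1,3);P=P[(P[:,2]<400)&(P[:,2]>60)&(P[:,0]>0)];print(np.nanmin(P,0),np.nanmax(P,0))
E
```

```text
t 0.15 pos [130.8 559.4 241.6] jaw 76.84 tilt 0.09 F [-0.4  0.5 -0.2] w 85.3 j [ 1.27  0.31  1.51 -0.    1.33 -0.07]
(131, 560, 330, 77) wz -0.0029 shift [-0.      0.0006 -0.0884]
(300, 480, 330, 50) wz 0.4684 shift [-0.1828 -0.0388 -0.0884]
(460, 250, 330, 20) wz 0.9920 shift [-0.391  -0.2263 -0.0884]
(502.5, -109.8, 250, 0) wz 1.3410 shift [-0.5143 -0.567  -0.0084]
[297.87949102 651.63629235  31.97536247] 143.4483373357857
[125.30212713 503.05258538  60.00806873] [373.87976521 708.57688039 322.98898779]
```

Request:
{"op": "arm_command", "data": {"deltas": [[0,0,0,0,0,-0.04,0],[0,0,0,0,0,-0.08,0],[0,0,0.09,-0.03,-0.005,-0.088,0],[0,0,0.18,-0.065,-0.012,-0.088,0],[0,0,0.27,-0.1,-0.02,-0.088,0],[0,0,0.36,-0.14,-0.03,-0.088,0],[0,0,0.468,-0.18,-0.04,-0.088,0],[0,0,0.56,-0.21,-0.068,-0.088,0],[0,0,0.65,-0.245,-0.1,-0.088,0],[0,0,0.74,-0.28,-0.13,-0.088,0]]}}

```text
t: 0.98
tool_pos: [368.7, 376.0, 329.7]
tool_rot: [-0.0, 0.468, 0.884, -0.001]
ft_force: [-0.2, -0.3, 0.1]
width: 85.5
```

```bash
python3 - <<'E'
from h import *
plan((460,250,330,20),(502.5,-60,300,0),(502.5,-109.8,250,0))
E
```

```text
t 0.98 pos [368.7 376.  329.7] jaw 34.2 tilt 0.07 F [-0.2 -0.3  0.1] w 85.5 j [ 0.71  0.18  1.46 -0.    1.5   0.12]
(460, 250, 330, 20) wz 0.2478 shift [-0.1555  0.0047 -0.0003]
(502.5, -60, 300, 0) wz 0.5969 shift [-0.4358 -0.1344  0.0297]
(502.5, -109.8, 250, 0) wz 0.5969 shift [-0.477  -0.1624  0.0797]
```

Request:
{"op": "arm_command", "data": {"deltas": [[0,0,0.07,-0.038,0,0,0],[0,0,0.14,-0.076,0.003,0,0],[0,0,0.2,-0.115,0.005,0,0],[0,0,0.25,-0.155,0.005,0,0],[0,0,0.3,-0.192,-0.015,0,0],[0,0,0.35,-0.23,-0.032,0,0],[0,0,0.4,-0.268,-0.05,0,0],[0,0,0.45,-0.305,-0.07,0,0],[0,0,0.5,-0.342,-0.087,0,0],[0,0,0.55,-0.38,-0.105,0,0]]}}

```text
t: 1.82
tool_pos: [495.8, 3.6, 330.2]
tool_rot: [-0.0, 0.69, 0.724, -0.0]
ft_force: [0.8, 1.5, -0.0]
width: 85.3
```

```bash
python3 - <<'E'
from h import *
plan((502.5,-109.8,260,0))
E
```

```text
t 1.82 pos [495.8   3.6 330.2] jaw 2.78 tilt 0.02 F [ 0.8  1.5 -0. ] w 85.3 j [-0.08  0.14  1.52  0.    1.49 -0.13]
(502.5, -109.8, 260, 0) wz 0.0486 shift [-0.1136  0.0012  0.0702]
```

Request:
{"op": "arm_command", "data": {"deltas": [[0,0,0.048,-0.037,0,0.02,0],[0,0,0.048,-0.075,0.001,0.04,0],[0,0,0.048,-0.11,0.001,0.06,0],[0,0,0.048,-0.114,0.001,0.07,0],[0,0,0.048,-0.114,0.001,0.07,0],[0,0,0.048,-0.114,0.001,0.07,0]]}}

```text
t: 2.32
tool_pos: [502.4, -107.9, 259.6]
tool_rot: [-0.001, 0.707, 0.708, -0.0]
ft_force: [-1.1, 0.6, -0.0]
width: 85.3
```

```bash
python3 - <<'E'
from h import *
grab('wrist','w1'); plan((502.5,-109.8,105,0))
E
```

```text
t 2.37 pos [ 503.1 -107.4  260.5] jaw 0.18 tilt 0.06 F [0.2 0.6 0.4] w 85.5 j [-0.29  0.21  1.6   0.    1.33 -0.3 ]
(502.5, -109.8, 105, 0) wz 0.0031 shift [-0.0024 -0.0006  0.1555]
```

View pics/w1.png

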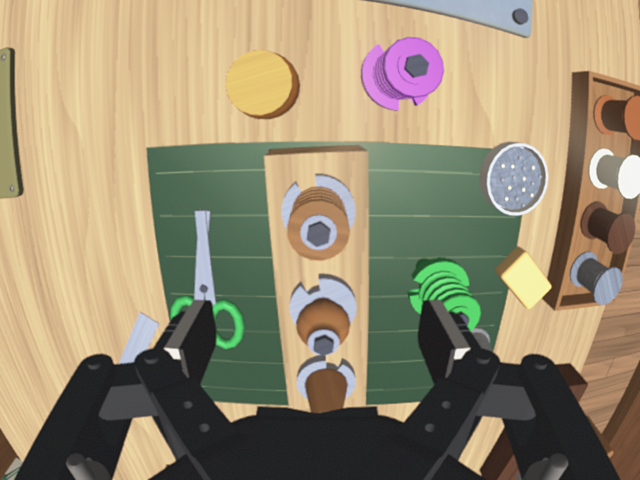

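```bash
cat >> h.py <<'E'
def wpose(f):
    d=np.load(f'pics/{f}.npz'); q=d['rot']; T=np.eye(4); T[:3,:3]=R.from_quat([q[1],q[2],q[3],q[0]]).as_matrix(); T[:3,3]=d['pos']; return T@d['mount'],d['K']
def wproj(f,P):
    T,K=wpose(f); P=np.atleast_2d(P); c=(P-T[:3,3])@T[:3,:3]; c=c*[1,-1,-1]
    n=np.hypot(c[:,0],c[:,1]); th=np.arctan2(n,c[:,2]); return np.stack([K[0,2]+K[0,0]*th*c[:,0]/n,K[1,2]+K[0,0]*th*c[:,1]/n],1)
def wray(f,u,v,z):
    T,K=wpose(f); a=np.array([u-K[0,2],v-K[1,2]])/K[0,0]; th=np.hypot(*a)+1e-12
    r=T[:3,:3]@np.array([np.sin(th)*a[0]/th,-np.sin(th)*a[1]/th,-np.cos(th)]); return T[:3,3]+r*(z-T[2,3])/r[2]
def crop(f,u0,u1,v0,v1,s,o):
    im=cv2.imread(f'pics/{f}.png')[v0:v1,u0:u1]; cv2.imwrite(f'pics/{o}.png',cv2.resize(im,None,fx=s,fy=s,interpolation=cv2.INTER_CUBIC))
E
python3 - <<'E'
from h import *
print(wray('w1',319,235,145)); crop('w1',265,375,160,270,5.4,'w1c')
E
```

```text
[ 501.83311366 -111.46068708  145.        ]
```

View pics/w1c.png

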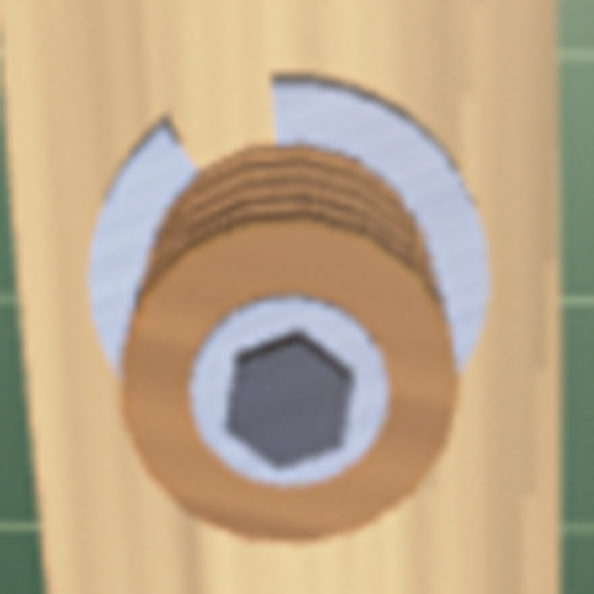

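```bash
python3 - <<'E'
from h import *
def c(u,v,z): return wray('w1',265+(u+.5)/5.4-.5,160+(v+.5)/5.4-.5,z)
pc=c(290,382,137); print('drum',pc,'ring',c(288,392,139),'hex',c(289,400,145))
A,B=c(160,120,82),c(272,79,82); print(A,B,np.linalg.norm(A-B))
C=np.array([502,-110.3,82])
m=(A+B)/2-C; n=(B-A); print('slot dir mid',np.degrees(np.arctan2(m[1],m[0])),'from chord',np.degrees(np.arctan2(-n[0],n[1]))%180, np.linalg.norm(A-C),np.linalg.norm(B-C))
for p,q in [((160,120),(195,168)),((272,79),(275,143))]:
    e=c(*p,82)-c(*q,82); print('edge',np.degrees(np.arctan2(e[1],e[0])))
E
```

```text
drum [ 501.35316486 -110.61032281  137.        ] ring [ 501.08741705 -111.35524286  139.        ] hex [ 501.21108119 -110.48171159  145.        ]
[481.09921749 -85.31402974  82.        ] [498.59297191 -78.85056617  82.        ] 18.649606028502603
slot dir mid 113.30247132607701 from chord 110.2778918961614 32.57516568494822 31.63344320395814
edge 125.0818012971418
edge 92.62389033550409
```

Request:
{"op": "arm_command", "data": {"deltas": [[0,0,0,-0.002,-0.001,0.04,0],[0,0,0,-0.002,-0.001,0.075,0],[0,0,0,-0.002,-0.001,0.1,0],[0,0,0,-0.002,-0.001,0.125,0],[0,0,0,-0.002,-0.001,0.145,0],[0,0,0,-0.002,-0.001,0.156,0],[0,0,0,-0.002,-0.001,0.156,0],[0,0,0,-0.002,-0.001,0.156,0]]}}

```text
t: 3.03
tool_pos: [502.8, -108.9, 105.0]
tool_rot: [0.0, 0.705, 0.709, 0.0]
ft_force: [0.3, 0.6, -0.6]
width: 85.4
```

```bash
python3 - <<'E'
from h import *
grab('wrist','w2'); plan((501.7,-110.2,103,0))
E
```

```text
t 3.08 pos [ 503.3 -109.3  105.6] jaw 0.29 tilt 0.13 F [ 0.2 -0.2  0.8] w 85.6 j [-0.3   0.37  1.81  0.    0.96 -0.3 ]
(501.7, -110.2, 103, 0) wz 0.0050 shift [-0.0009 -0.0016  0.0026]
```

View pics/w2.png

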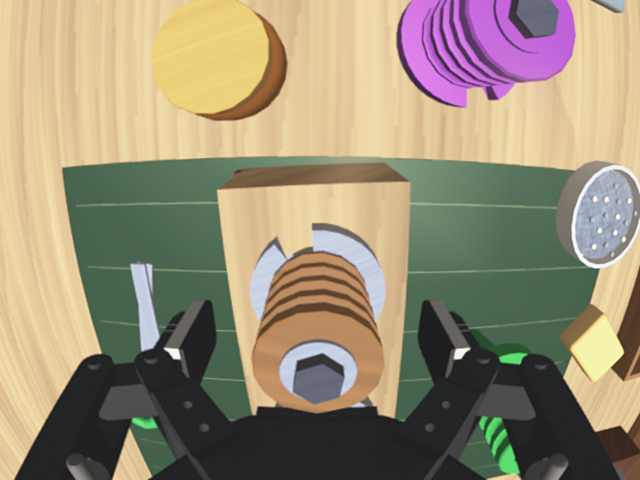

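Request:
{"op": "arm_command", "data": {"deltas": [[0,0,0,-0.001,-0.0015,0.002,0.2],[0,0,0,-0.001,-0.0015,0.002,0.4],[0,0,0,-0.001,-0.0015,0.002,0.6],[0,0,0,-0.001,-0.0015,0.002,1],[0,0,0,-0.001,-0.0015,0.002,1],[0,0,0,-0.001,-0.0015,0.002,1],[0,0,0,-0.001,-0.0015,0.002,1],[0,0,0,-0.001,-0.0015,0.002,1]], "squeeze": 60}}

```text
t: 3.75
tool_pos: [502.6, -111.6, 103.9]
tool_rot: [0.002, 0.706, 0.708, 0.001]
ft_force: [1.3, 1.9, 6.2]
width: 45.4
```

```bash
python3 - <<'E'
from h import *
plan((502,-110,250,0))
E
```

```text
t 3.75 pos [ 502.6 -111.6  103.9] jaw 0.14 tilt 0.27 F [1.3 1.9 6.2] w 45.4 j [-0.3   0.37  1.82  0.    0.95 -0.3 ]
(502, -110, 250, 0) wz 0.0024 shift [ 0.0016 -0.0006 -0.1461]
```

Gripped at 45.4 mm on the 46 mm drum. Next, lift slowly, then higher.

Request:
{"op": "arm_command", "data": {"deltas": [[0,0,0,0,0,-0.005,1],[0,0,0,0,0,-0.015,1],[0,0,0,0,0,-0.03,1],[0,0,0,0,0,-0.05,1],[0,0,0,0,0,-0.07,1],[0,0,0,0,0,-0.095,1],[0,0,0,0,0,-0.12,1],[0,0,0,0,0,-0.145,1],[0,0,0,0,0,-0.16,1],[0,0,0,0,0,-0.16,1]]}}

```text
t: 4.58
tool_pos: [501.4, -111.8, 265.7]
tool_rot: [0.002, 0.706, 0.708, 0.001]
ft_force: [0.7, -1.2, -7.5]
width: 45.2
```

```bash
python3 - <<'E'
from h import *
grab('wrist','w3'); grab('side','s3'); plan((635,173.4,264,0),(635,50,264,0))
E
```

```text
t 4.68 pos [ 499.4 -111.1  261.9] jaw 0.16 tilt 0.08 F [-0.3 -0.3 -8.4] w 44.9 j [-0.3   0.2   1.6  -0.    1.34 -0.3 ]
(635, 173.4, 264, 0) wz 0.0028 shift [ 0.2841  0.1364 -0.0021]
(635, 50, 264, 0) wz 0.0028 shift [ 0.1607  0.136  -0.0021]
```

View pics/w3.png

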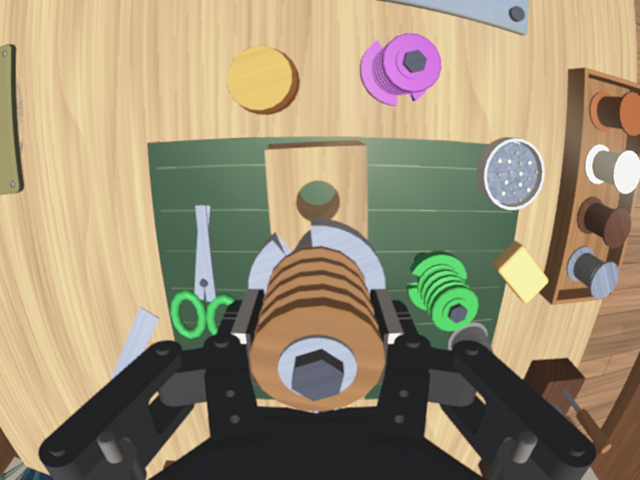

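View pics/s3.png

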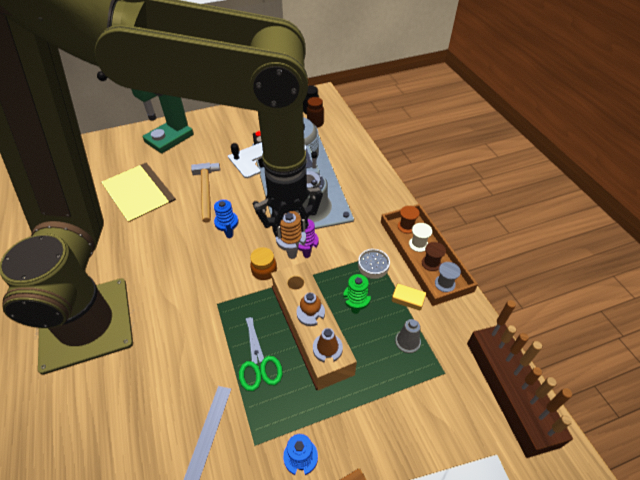

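```bash
python3 - <<'E'
from h import *
crop('w3',230,410,205,345,4.4,'w3c')
E
```

```text
(no output)
```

View pics/w3c.png

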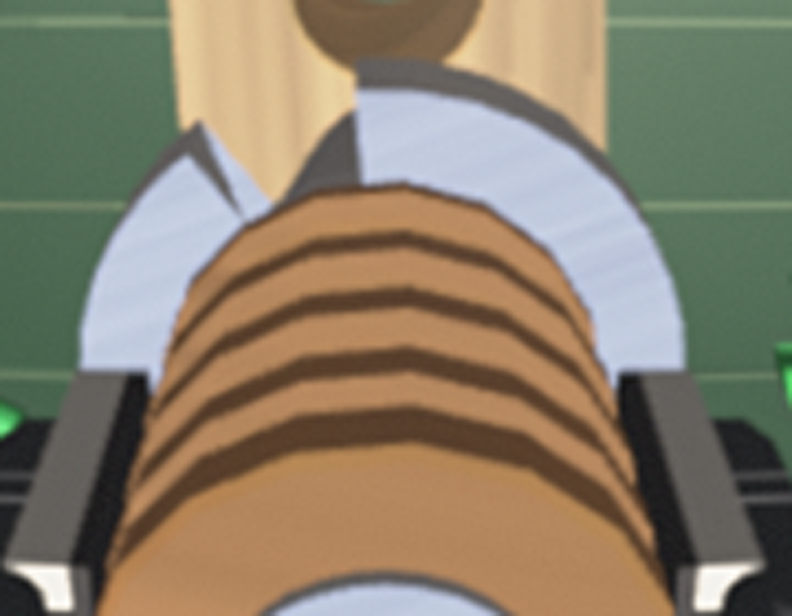

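```bash
python3 - <<'E'
from h import *
from scipy.optimize import least_squares
d=np.load('pics/w3.npz'); T=d['mount'];K=d['K']
def proj(P):
    c=(P-T[:3,3])@T[:3,:3]; c=c*[1,-1,-1]; n=np.hypot(c[:,0],c[:,1]); th=np.arctan2(n,c[:,2]); return np.stack([K[0,2]+K[0,0]*th*c[:,0]/n,K[1,2]+K[0,0]*th*c[:,1]/n],1)
px=lambda a:np.array([[230+(u+.5)/4.4-.5,205+(v+.5)/4.4-.5] for u,v in a])
co=px([(190,152),(357,90)]); inn=px([(243,217),(363,185)])
rim=px([(80,340),(685,335),(450,103),(560,160),(640,230),(130,222),(95,280),(400,92)])
a=np.linspace(0,2*np.pi,720)
def model(p):
    cx,cy,z,ps=p; r=32; h=9; l=np.sqrt(r*r-h*h)
    # slot dir in tool xy at angle ps
    e=np.array([np.cos(ps),np.sin(ps)]); f=np.array([-e[1],e[0]])
    pt=lambda s,t:np.array([cx+e[0]*s+f[0]*t,cy+e[1]*s+f[1]*t,z])
    C=proj(np.array([pt(l,h),pt(l,-h)])); I=proj(np.array([pt(24,h),pt(24,-h)]))
    Rm=proj(np.stack([cx+r*np.cos(a),cy+r*np.sin(a),0*a+z],1)); return C,I,Rm
def res(p):
    C,I,Rm=model(p); 
    # sort so left first
    o=np.argsort(C[:,0]); C=C[o]; I=I[o]
    out=[(C-co).ravel()]
    for k in range(2): # inner pts lie on line C-I
        t=(I[k]-C[k]); t/=np.linalg.norm(t); w=inn[k]-C[k]; out.append([w[0]*t[1]-w[1]*t[0]])
    out.append([np.min(np.hypot(*(Rm-q).T)) for q in rim]); return np.concatenate(out)
for fixz in (None,):
    s=least_squares(res,[0,0,21,0.35]); print(s.x,np.degrees(s.x[3]),s.cost); print(s.fun.round(2))
    s=least_squares(res,[0,0,21,-0.35]); print(s.x,np.degrees(s.x[3]),s.cost); 
E
```

```text
[-1.6093257  -2.31786843 25.9610954  -0.35846767] -20.538684817214396 38.61872570420886
[ 0.2   0.42 -0.42  1.04  5.11 -5.96  1.08  2.67  0.34  2.05  0.48  0.88
  0.39  0.59]
[-1.62947499 -2.3158558  26.08089036 -0.3590168 ] -20.570147261565904 38.63054723811106
```

```bash
cat > fit.py <<'E'
from h import *
from scipy.optimize import least_squares
a=np.linspace(0,2*np.pi,720)
def fit(f,co,inn,rim,guess=(0,0,22,-.35),zfix=None,verbose=True):
    d=np.load(f'pics/{f}.npz'); T=d['mount'];K=d['K']
    def proj(P):
        c=(P-T[:3,3])@T[:3,:3]; c=c*[1,-1,-1]; n=np.hypot(c[:,0],c[:,1]); th=np.arctan2(n,c[:,2]); return np.stack([K[0,2]+K[0,0]*th*c[:,0]/n,K[1,2]+K[0,0]*th*c[:,1]/n],1)
    def res(p):
        cx,cy,z,ps=p; z=z if zfix is None else zfix; r=32; g=np.arcsin(9/32)
        P=lambda r,t:[cx+r*np.cos(ps+t),cy+r*np.sin(ps+t),z]
        C=proj(np.array([P(r,g),P(r,-g)])); I=proj(np.array([P(24,g),P(24,-g)]))
        Rm=proj(np.stack([cx+r*np.cos(a),cy+r*np.sin(a),0*a+z],1))
        o=np.argsort(C[:,0]); C=C[o]; I=I[o]; out=[(C-co).ravel()]
        for k in range(2):
            t=(I[k]-C[k]); t/=np.linalg.norm(t); w=inn[k]-C[k]; out.append([w[0]*t[1]-w[1]*t[0]])
        out.append([np.min(np.hypot(*(Rm-q).T)) for q in rim]); return np.concatenate(out)
    s=least_squares(res,guess); print('cx,cy,z,psi',s.x.round(3),'deg',np.degrees(s.x[3]).round(2)); print(s.fun.round(2)); return s.x
E
python3 - <<'E'
from fit import *
px=lambda a:np.array([[230+(u+.5)/4.4-.5,205+(v+.5)/4.4-.5] for u,v in a])
A=[px([(190,152),(357,90)]),px([(243,217),(363,185)]),px([(80,340),(685,335),(450,103),(560,160),(640,230),(130,222),(95,280),(400,92)])]
fit('w3',*A); fit('w3',*A,zfix=21.5)
E
```

```text
cx,cy,z,psi [-0.759 -2.177 22.856 -0.352] deg -20.14
[ 0.05  0.64  0.29  1.26  0.31 -0.46  0.22  1.3   0.19  2.29  0.32  1.09
  0.16  0.78]
cx,cy,z,psi [-0.385 -2.161 20.629 -0.348] deg -19.96
[-0.11  0.73  0.52  1.35  0.55 -0.61  0.26  0.79  0.19  2.34  0.56  1.26
  0.49  0.88]
```

Request:
{"op": "arm_command", "data": {"deltas": [[0,0,0,0.02,0.015,-0.01,1],[0,0,0,0.05,0.035,-0.02,1],[0,0,0,0.08,0.06,-0.03,1],[0,0,0,0.11,0.085,-0.035,1],[0,0,0,0.14,0.11,-0.035,1],[0,0,0,0.17,0.13,-0.035,1],[0,0,0,0.195,0.135,-0.035,1],[0,0,0,0.215,0.136,-0.035,1],[0,0,0,0.22,0.136,-0.035,1],[0,0,0,0.22,0.136,-0.035,1]]}}

```text
t: 5.52
tool_pos: [634.1, 110.8, 293.8]
tool_rot: [-0.002, 0.705, 0.709, -0.003]
ft_force: [-0.3, 0.2, -7.7]
width: 45.5
```

Request:
{"op": "arm_command", "data": {"deltas": [[0,0,0,0,0,0,1],[0,0,0,0,0,0,1]]}}

```text
t: 5.68
tool_pos: [635.0, 107.8, 295.9]
tool_rot: [-0.001, 0.706, 0.708, -0.001]
ft_force: [-0.4, -1.3, -6.6]
width: 45.0
```

```bash
python3 - <<'E'
from h import *
grab('wrist','w4'); plan((635,173.4,250,0))
E
```

```text
t 5.73 pos [635.3 107.7 296.4] jaw 0.1 tilt 0.12 F [-0.  -0.4 -7.3] w 44.4 j [ 0.1   0.37  1.27 -0.    1.5   0.1 ]
(635, 173.4, 250, 0) wz 0.0017 shift [ 0.0657 -0.0001  0.0464]
```

View pics/w4.png

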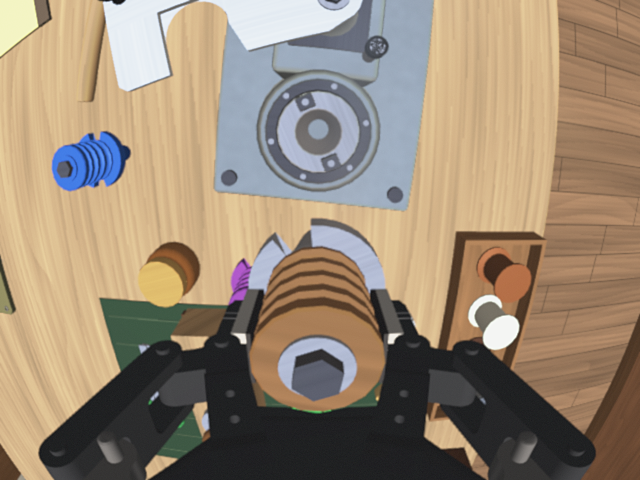

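```bash
python3 - <<'E'
from h import *
crop('w4',250,390,65,195,5,'w4c')
E
```

```text
(no output)
```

View pics/w4c.png

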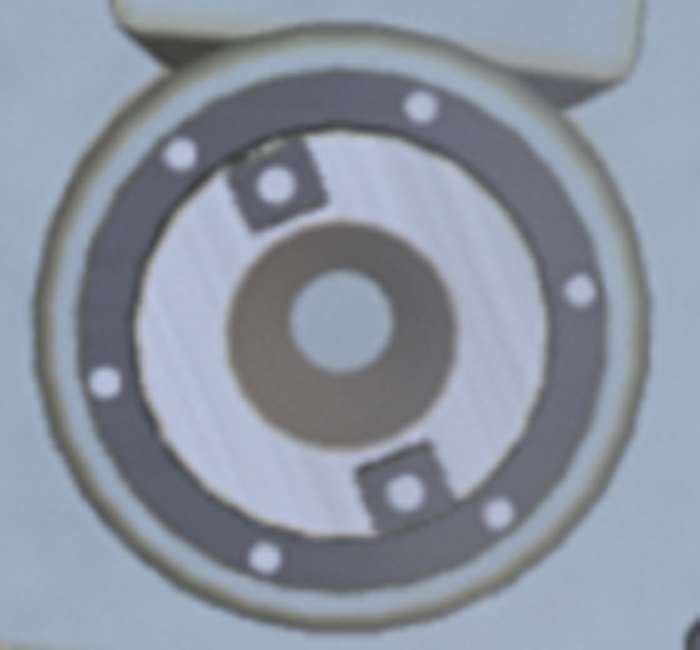

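```bash
python3 - <<'E'
from h import *
ps=np.array([env.get_state()['tool_pos'] for _ in range(3)]); print(ps)
d=np.load('pics/w4.npz'); print(d['pos'])
c=lambda u,v,z: wray('w4',250+(u+.5)/5-.5,65+(v+.5)/5-.5,z)
m=c(342.5,335.5,120); n=c(341.5,333.5,120); a,b=c(277,185,130),c(405,492,130)
print('mouth',m,'nose',n,'dogs mid',(a+b)/2,'sep',np.linalg.norm(a-b),'ang',np.degrees(np.arctan2(*(a-b)[1::-1])))
print('diam',np.linalg.norm(c(135,333,120)-c(548,333,120)))
E
```

```text
[[635.2599359  107.70177444 296.43371889]
 [635.2599359  107.70177444 296.43371889]
 [635.2599359  107.70177444 296.43371889]]
[635.01533694 107.8437102  295.92790403]
mouth [633.67885818 172.25915906 120.        ] nose [633.51493747 172.5899663  120.        ] dogs mid [633.55502159 172.19167999 130.        ] sep 53.32072381441329 ang 112.4597785246348
diam 67.71920037877449
```

Request:
{"op": "arm_command", "data": {"deltas": [[0,0,-0.02,0.02,0,0,1],[0,0,-0.04,0.045,0,0.01,1],[0,0,-0.04,0.06,0,0.025,1],[0,0,-0.04,0.065,0,0.035,1],[0,0,-0.04,0.065,0,0.042,1],[0,0,-0.04,0.065,0,0.045,1],[0,0,-0.04,0.065,0,0.045,1],[0,0,-0.04,0.065,0,0.045,1]]}}

```text
t: 6.4
tool_pos: [636.0, 172.7, 252.6]
tool_rot: [0.0, 0.692, 0.722, -0.0]
ft_force: [0.2, 0.3, -7.0]
width: 44.9
```

```bash
python3 - <<'E'
from h import *
plan((635.4,173,155,2.4));grab('wrist','w5'); grab('side','s5');plan((635.4,173,155,2.4))
crop('s5',240,380,110,230,5,'s5c')
E
```

```text
t 6.4 pos [636.  172.7 252.6] jaw 2.38 tilt 0.04 F [ 0.2  0.3 -7. ] w 44.9 j [ 0.2   0.42  1.3  -0.    1.42  0.16]
(635.4, 173, 155, 2.4) wz -0.0003 shift [ 0.0003 -0.0006  0.0976]
t 6.5 pos [636.4 173.2 253.3] jaw 2.39 tilt 0.1 F [ 0.5 -0.2 -6.6] w 44.9 j [ 0.2   0.42  1.3  -0.    1.42  0.16]
(635.4, 173, 155, 2.4) wz -0.0001 shift [-0.0002 -0.001   0.0983]
```

View pics/w5.png

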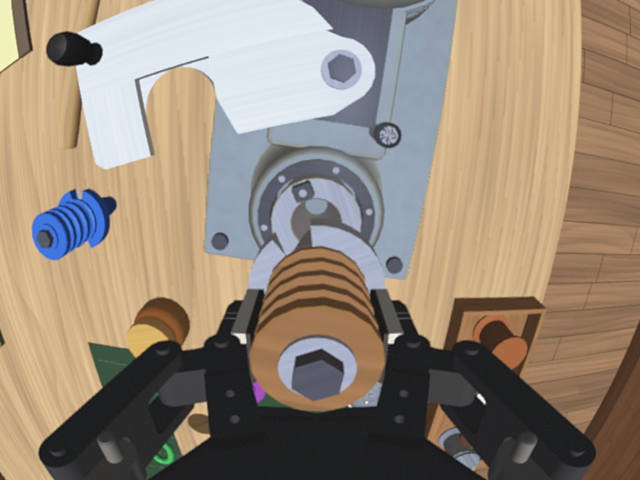

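View pics/s5c.png

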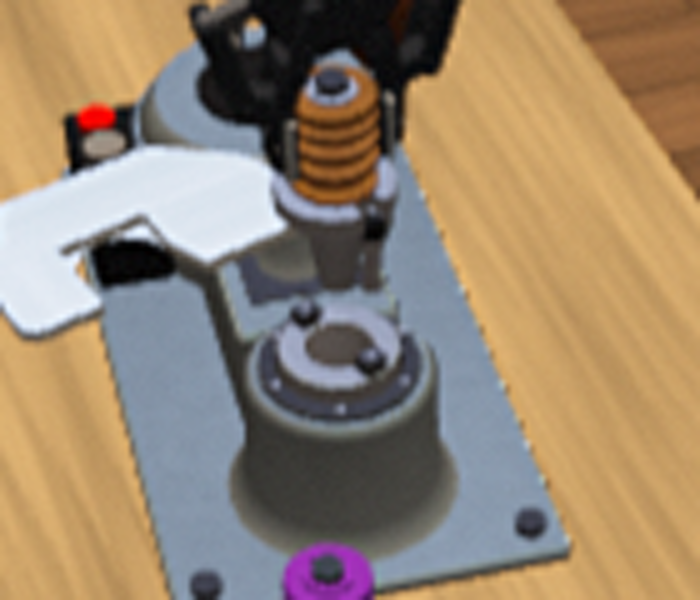

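Request:
{"op": "arm_command", "data": {"deltas": [[0,0,0,0,-0.0007,0.01,1],[0,0,0,0,-0.0007,0.025,1],[0,0,0,0,-0.0007,0.04,1],[0,0,0,0,-0.0007,0.052,1],[0,0,0,0,-0.0007,0.06,1],[0,0,0,0,-0.0007,0.065,1],[0,0,0,0,-0.0007,0.065,1],[0,0,0,0,-0.0007,0.065,1]]}}

```text
t: 7.17
tool_pos: [635.2, 174.1, 187.5]
tool_rot: [0.0, 0.692, 0.722, 0.0]
ft_force: [0.4, 0.1, -7.4]
width: 44.6
```

```bash
python3 - <<'E'
from h import *
plan((635.5,173,155,2.4));grab('wrist','w6'); grab('side','s6');plan((635.5,173,155,2.4))
crop('s6',250,370,110,220,6,'s6c');crop('w6',220,410,190,340,4,'w6c')
E
```

```text
t 7.17 pos [635.2 174.1 187.5] jaw 2.46 tilt 0.02 F [ 0.4  0.1 -7.4] w 44.6 j [ 0.2   0.46  1.4  -0.    1.28  0.16]
(635.5, 173, 155, 2.4) wz 0.0010 shift [-0.0011  0.0002  0.0325]
t 7.27 pos [635.8 174.3 188.3] jaw 2.46 tilt 0.12 F [ 1.1  0.6 -7.1] w 44.5 j [0.2  0.46 1.39 0.   1.28 0.16]
(635.5, 173, 155, 2.4) wz 0.0011 shift [-0.0012 -0.0004  0.0333]
```

View pics/w6c.png

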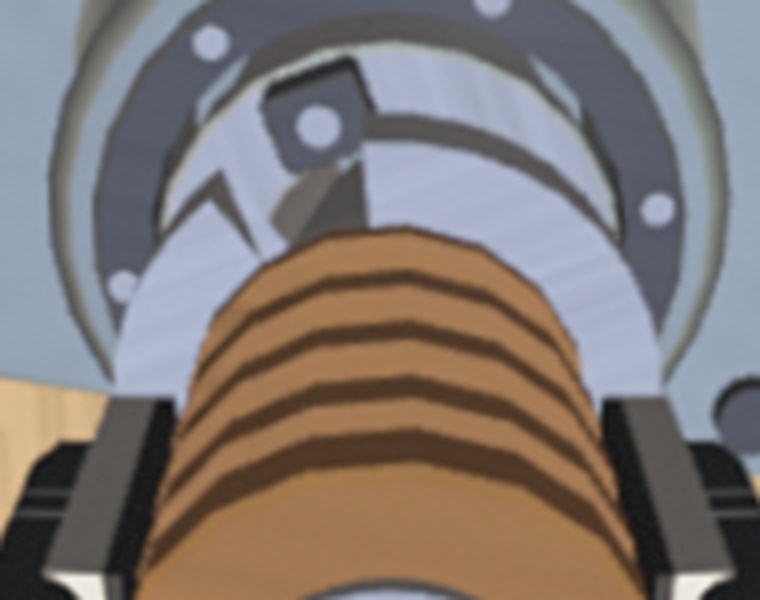

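View pics/s6c.png

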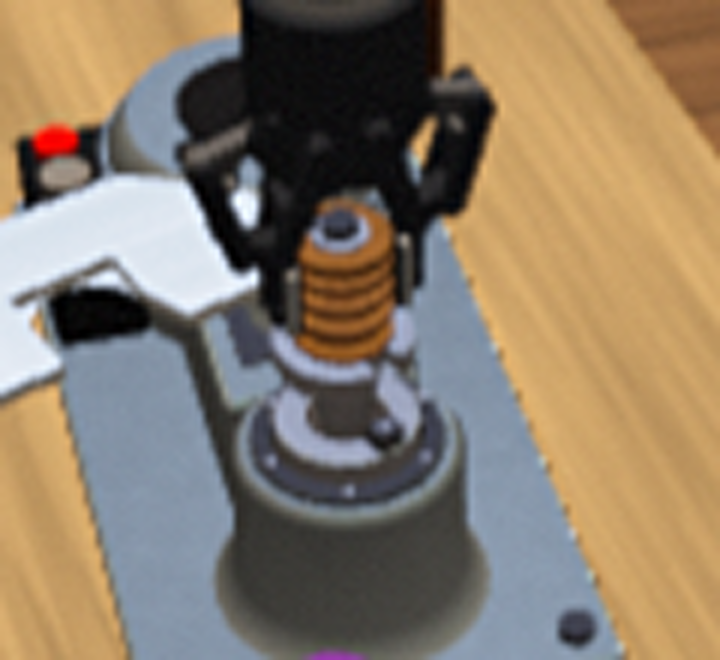

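```bash
python3 - <<'E'
from h import *
c=lambda u,v,z: wray('w6',220+(u+.5)/4-.5,190+(v+.5)/4-.5,z)
T=np.load('pics/w6.npz'); q=T['rot']; M=R.from_quat([q[1],q[2],q[3],q[0]]).as_matrix()
g=c(318,127,130); t=M.T@(g-T['pos']); print('dog tool',t,'rel head',t[:2]-[-.55,-2.17], 'ang',np.degrees(np.arctan2(t[1]+2.17,t[0]+.55)),'r',np.hypot(t[1]+2.17,t[0]+.55))
# edge of nose rim
for p in [(165,215),(620,230)]: print(M.T@(c(*p,120)-T['pos']))
# dog top corners
for p in [(265,97),(355,62),(370,118),(290,172)]:print((M.T@(c(*p,130)-T['pos'])).round(1))
E
```

```text
dog tool [ 23.24392989 -11.21584324  57.4482593 ] rel head [23.79392989 -9.04584324] ang -20.8155225254106 r 25.455419451085717
[  7.21383204 -33.89064586  67.44127253]
[ 4.85566638 31.38166259 67.4610741 ]
[ 27.4 -18.2  57.4]
[32.1 -6.3 57.4]
[24.5 -4.3 57.5]
[ 17.  -15.1  57.4]
```

Request:
{"op": "arm_command", "data": {"deltas": [[0,0,-0.015,-0.0012,0.0005,0.004,1],[0,0,-0.015,-0.0012,0.0005,0.01,1],[0,0,-0.015,-0.0012,0.0005,0.015,1],[0,0,-0.015,-0.0012,0.0005,0.02,1],[0,0,-0.015,-0.0012,0.0005,0.02,1]]}}

```text
t: 7.68
tool_pos: [634.4, 172.7, 165.5]
tool_rot: [-0.001, 0.686, 0.727, -0.001]
ft_force: [-1.2, 0.2, -7.1]
width: 44.6
```

```bash
python3 - <<'E'
from h import *
plan((635.5,173,155,2.4));grab('wrist','w7'); grab('side','s7');plan((635.5,173,155,2.4))
crop('s7',250,370,110,220,6,'s7c');crop('w7',220,410,190,340,4,'w7c')
E
```

```text
t 7.68 pos [634.4 172.7 165.5] jaw 3.32 tilt 0.18 F [-1.2  0.2 -7.1] w 44.6 j [0.2  0.48 1.42 0.   1.24 0.14]
(635.5, 173, 155, 2.4) wz 0.0161 shift [0.0003 0.0011 0.0105]
t 7.78 pos [635.1 172.9 166.6] jaw 3.33 tilt 0.08 F [-0.4 -0.3 -6.4] w 44.3 j [ 0.2   0.48  1.42 -0.    1.24  0.14]
(635.5, 173, 155, 2.4) wz 0.0161 shift [0.0001 0.0004 0.0116]
```

View pics/w7c.png

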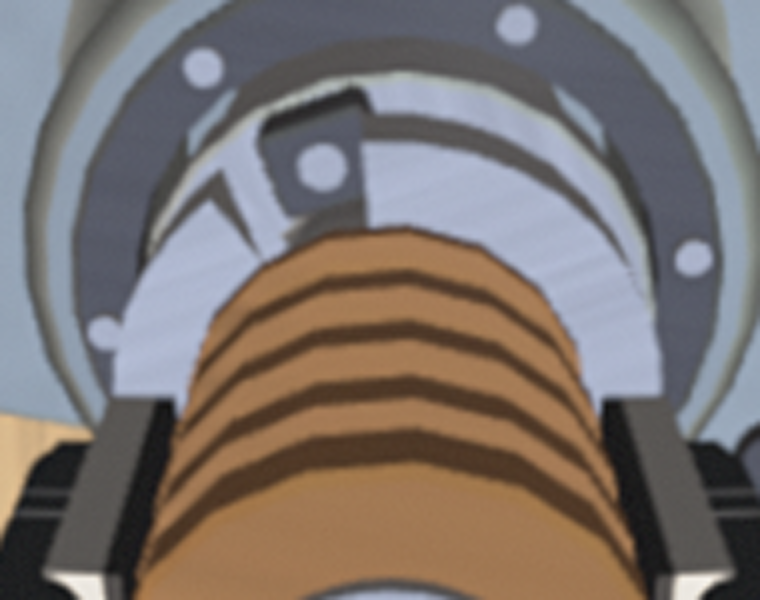

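View pics/s7c.png

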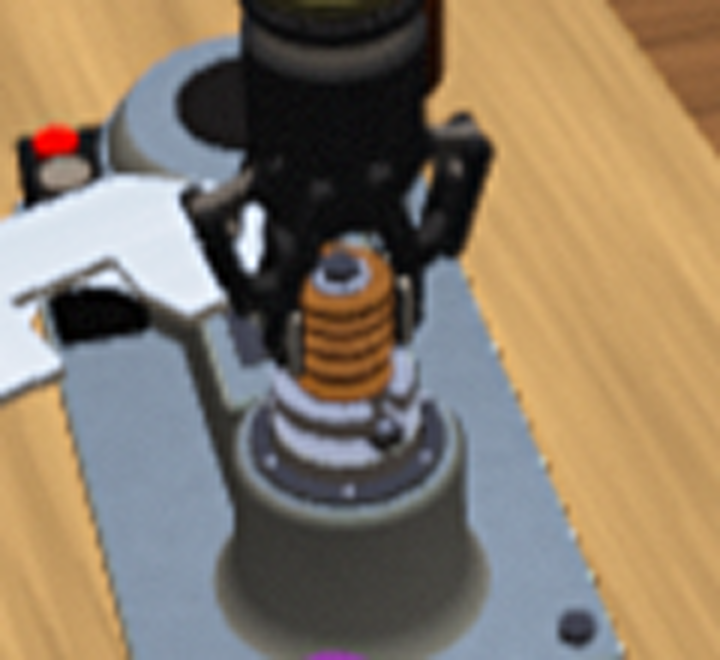

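```bash
python3 - <<'E'
from h import *
c=lambda u,v,z: wray('w7',220+(u+.5)/4-.5,190+(v+.5)/4-.5,z)
T=np.load('pics/w7.npz'); q=T['rot']; M=R.from_quat([q[1],q[2],q[3],q[0]]).as_matrix()
C=np.array([-.55,-2.17])
tt=lambda u,v,z:(M.T@(c(u,v,z)-T['pos']-[0,0,.5]))[:2]-C
g=tt(323,168,130); print('dog',g,'ang',np.degrees(np.arctan2(g[1],g[0])),np.hypot(*g))
for p in [(265,132),(360,113)]: print('dogcorner',tt(*p,130))
for p in [(150,240),(655,270)]: print('rim',tt(*p,120),np.hypot(*tt(*p,120)))
for p in [(212,203),(361,141)]: print('slot',(tt(*p,T['pos'][2]+.5-22)))
E
```

```text
dog [25.27143828 -7.45333695] ang -16.432435572564913 26.347634133129674
dogcorner [ 29.71526923 -14.20872415]
dogcorner [32.01940655 -3.03948934]
rim [ 12.28384653 -30.34054347] 32.73288046774995
rim [ 8.12774577 34.75721302] 35.694875101265616
slot [ 25.81943184 -19.03627807]
slot [32.9017202  -2.66747968]
```

Request:
{"op": "arm_command", "data": {"deltas": [[0,0,0.006,0,0.0012,0.0,1],[0,0,0.006,0,0.0012,0.003,1],[0,0,0.006,0,0.0012,0.006,1],[0,0,0.006,0,0.0012,0.008,1],[0,0,0.006,0,0.0012,0.008,1]]}}

```text
t: 8.2
tool_pos: [637.7, 173.4, 162.8]
tool_rot: [0.001, 0.688, 0.725, 0.002]
ft_force: [-3.7, 0.1, 7.7]
width: 44.5
```

```bash
python3 - <<'E'
from h import *
plan((635.5,173,155,2.4));grab('wrist','w8'); plan((635.5,173,155,2.4))
crop('w8',220,410,190,340,4,'w8c')
E
```

```text
t 8.2 pos [637.7 173.4 162.8] jaw 3.0 tilt 0.23 F [-3.7  0.1  7.7] w 44.5 j [ 0.2   0.48  1.42 -0.    1.23  0.15]
(635.5, 173, 155, 2.4) wz 0.0105 shift [-0.0002 -0.0022  0.0078]
t 8.25 pos [637.7 173.4 162.8] jaw 3.0 tilt 0.23 F [-4.1  0.6  7.4] w 44.6 j [ 0.2   0.48  1.42 -0.    1.23  0.15]
(635.5, 173, 155, 2.4) wz 0.0105 shift [-0.0003 -0.0022  0.0078]
```

View pics/w8c.png

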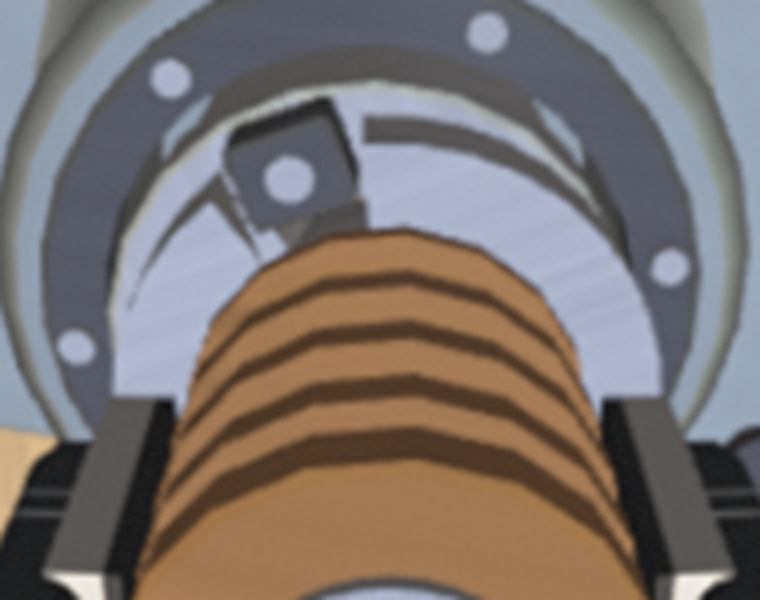

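Request:
{"op": "arm_command", "data": {"deltas": [[0,0,0,0,0,-0.003,1],[0,0,0,0,-0.001,-0.004,1],[0,0,0,0,-0.0017,-0.004,1],[0,0,0,0,-0.0017,-0.004,1],[0,0,0,0,-0.0017,-0.004,1]]}}

```text
t: 8.67
tool_pos: [634.5, 172.8, 162.4]
tool_rot: [-0.0, 0.689, 0.725, -0.001]
ft_force: [0.2, -0.7, -7.8]
width: 44.7
```

```bash
cat >> h.py <<'E'
def rel(f,crp,dog,rims):
    u0,v0,s=crp
    T=np.load(f'pics/{f}.npz'); q=T['rot']; M=R.from_quat([q[1],q[2],q[3],q[0]]).as_matrix(); C=np.array([-.55,-2.17])
    tt=lambda u,v,z:(M.T@(wray(f,u0+(u+.5)/s-.5,v0+(v+.5)/s-.5,z)-T['pos']))[:2]-C
    g=tt(*dog,130); print('dog',g.round(2),np.degrees(np.arctan2(g[1],g[0])).round(2),np.hypot(*g).round(2))
    P=np.array([tt(*p,120) for p in rims])
    from scipy.optimize import least_squares
    s=least_squares(lambda c:np.hypot(*(P-c).T)-34,[0,0]); c=s.x; print('spindle centre rel head',c.round(2),s.fun.round(2)); g=g-c; print('dog rel spindle',np.degrees(np.arctan2(g[1],g[0])).round(2),np.hypot(*g).round(2))
E
python3 - <<'E'
from h import *
plan((635.5,173,155,2.4));grab('wrist','w9'); plan((635.5,173,155,2.4))
crop('w9',220,410,190,340,4,'w9c')
E
```

```text
t 8.67 pos [634.5 172.8 162.4] jaw 2.98 tilt 0.09 F [ 0.2 -0.7 -7.8] w 44.7 j [0.2  0.48 1.43 0.   1.23 0.15]
(635.5, 173, 155, 2.4) wz 0.0101 shift [0.0002 0.001  0.0074]
t 8.72 pos [634.6 172.8 162.5] jaw 2.98 tilt 0.08 F [-0.4  0.4 -7.3] w 44.7 j [0.2  0.48 1.43 0.   1.23 0.15]
(635.5, 173, 155, 2.4) wz 0.0101 shift [0.0002 0.0009 0.0075]
```

View pics/w9c.png

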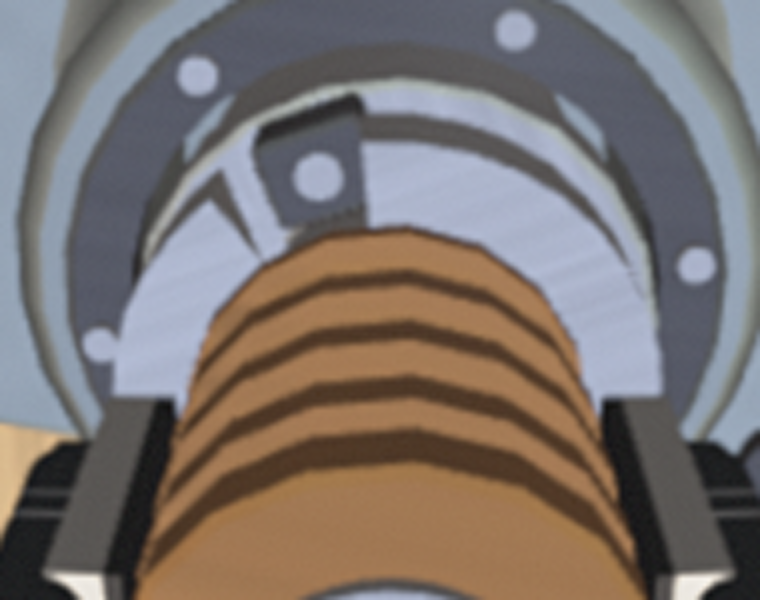

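```bash
python3 - <<'E'
from h import *
c=(220,190,4)
rel('w9',c,(318,177),[(143,248),(654,285),(205,150),(440,84),(560,130),(620,200)])
rel('w8',c,(289,180),[(112,290),(625,240),(370,83),(530,130),(200,130),(150,190)])
rel('w7',c,(323,168),[(150,240),(655,270),(400,73),(560,120),(235,115),(620,190)])
rel('w6',c,(318,127),[(165,215),(620,230),(400,42),(200,135),(560,105)])
E
```

```text
dog [25.17 -7.9 ] -17.42 26.38
spindle centre rel head [0.3  0.89] [-0.13  0.    0.12 -0.16  0.3  -0.23]
dog rel spindle -19.47 26.38
dog [ 24.71 -11.31] -24.59 27.17
spindle centre rel head [ 0.22 -1.85] [-0.08  0.55 -0.51 -0.29  0.69  0.  ]
dog rel spindle -21.12 26.25
dog [25.27 -7.45] -16.44 26.35
spindle centre rel head [0.73 1.33] [-0.29  0.24 -0.46  0.21  0.63 -0.31]
dog rel spindle -19.68 26.07
dog [23.79 -9.05] -20.82 25.46
spindle centre rel head [-1.02  0.75] [-0.36 -0.58  0.01 -0.03  0.29]
dog rel spindle -21.55 26.68
```

Request:
{"op": "arm_command", "data": {"deltas": [[0,0,0,0.0003,0.0009,-0.002,1],[0,0,0,0.0003,0.0009,-0.002,1],[0,0,0,0.0003,0.0009,-0.002,1],[0,0,0,0.0003,0.0009,-0.002,1]]}}

```text
t: 9.05
tool_pos: [636.0, 173.2, 165.3]
tool_rot: [0.0, 0.688, 0.725, 0.0]
ft_force: [-0.2, 1.1, -7.6]
width: 44.5
```

```bash
python3 - <<'E'
from h import *
plan((635.5,173,155,2.4));grab('wrist','w10'); plan((635.5,173,155,2.4))
crop('w10',220,410,190,340,4,'w10c')
E
```

```text
t 9.05 pos [636.  173.2 165.3] jaw 2.98 tilt 0.0 F [-0.2  1.1 -7.6] w 44.5 j [ 0.2   0.48  1.42 -0.    1.24  0.15]
(635.5, 173, 155, 2.4) wz 0.0101 shift [-0.0002 -0.0005  0.0103]
t 9.1 pos [635.9 173.2 165.2] jaw 2.98 tilt 0.01 F [ 0.4 -0.2 -7.1] w 44.6 j [ 0.2   0.48  1.42 -0.    1.24  0.15]
(635.5, 173, 155, 2.4) wz 0.0101 shift [-0.0002 -0.0005  0.0102]
```

View pics/w10c.png

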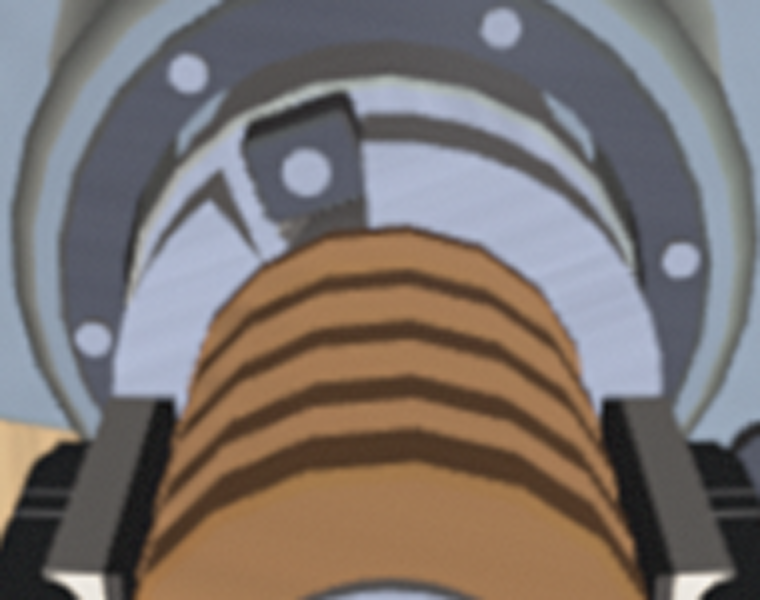

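Request:
{"op": "arm_command", "data": {"deltas": [[0,0,0,0,0,0.003,1],[0,0,0,0,0,0.005,1],[0,0,0,0,0,0.007,1],[0,0,0,0,0,0.008,1]]}}

```text
t: 9.43
tool_pos: [635.6, 173.2, 156.7]
tool_rot: [-0.0, 0.688, 0.725, -0.0]
ft_force: [-0.1, -0.2, -6.4]
width: 44.9
```

```bash
python3 - <<'E'
from h import *
plan((635.5,173,155,2.4));grab('wrist','w11'); plan((635.5,173,155,2.4))
crop('w11',220,410,190,340,4,'w11c')
E
```

```text
t 9.43 pos [635.6 173.2 156.7] jaw 2.98 tilt 0.05 F [-0.1 -0.2 -6.4] w 44.9 j [0.2  0.49 1.43 0.   1.22 0.15]
(635.5, 173, 155, 2.4) wz 0.0101 shift [-0.0002 -0.0001  0.0017]
t 9.48 pos [635.5 173.2 156.6] jaw 2.98 tilt 0.07 F [-0.2  0.1 -7.8] w 44.5 j [0.2  0.49 1.43 0.   1.22 0.15]
(635.5, 173, 155, 2.4) wz 0.0101 shift [-0.0002 -0.      0.0016]
```

View pics/w11c.png

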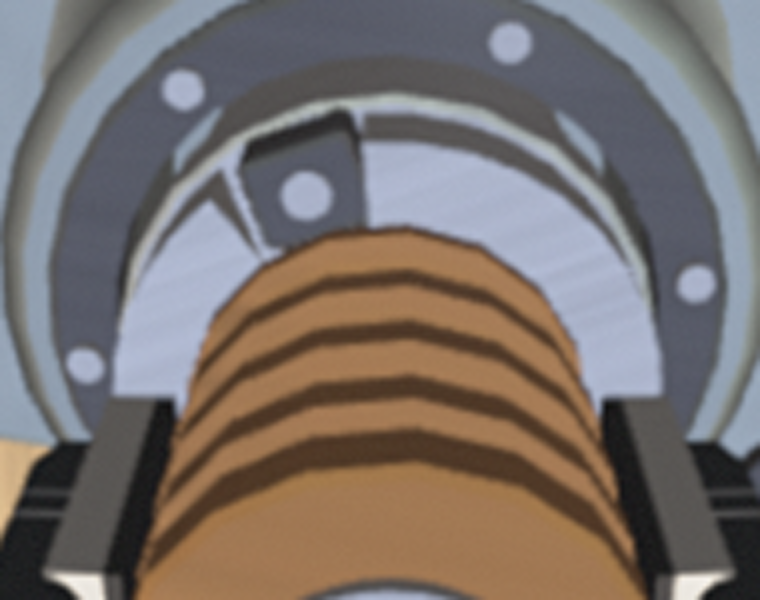

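The dogs are in the slots with no contact force. Lower the last few mm until the flange seats.

Request:
{"op": "arm_command", "data": {"deltas": [[0,0,0,0,0,0.001,1],[0,0,0,0,0,0.002,1],[0,0,0,0,0,0.002,1]]}}

```text
t: 9.73
tool_pos: [635.8, 173.3, 155.1]
tool_rot: [-0.0, 0.688, 0.725, -0.0]
ft_force: [-0.1, 0.5, -7.4]
width: 45.2
```

```bash
python3 - <<'E'
from h import *
plan((635.5,173,155,2.4))
E
```

```text
t 9.73 pos [635.8 173.3 155.1] jaw 2.98 tilt 0.02 F [-0.1  0.5 -7.4] w 45.2 j [0.2  0.49 1.43 0.   1.22 0.15]
(635.5, 173, 155, 2.4) wz 0.0102 shift [-0.0002 -0.0003  0.0001]
```

Request:
{"op": "arm_command", "data": {"deltas": [[0,0,0,0,0,0.001,1],[0,0,0,0,0,0.0015,1],[0,0,0,0,0,0.0015,1]]}}

```text
t: 9.98
tool_pos: [636.0, 173.2, 154.1]
tool_rot: [0.0, 0.688, 0.725, 0.0]
ft_force: [-0.2, 0.4, -5.2]
width: 44.9
```

```bash
python3 - <<'E'
from h import *
plan((635.5,173,155,2.4))
E
```

```text
t 9.98 pos [636.  173.2 154.1] jaw 2.98 tilt 0.02 F [-0.2  0.4 -5.2] w 44.9 j [ 0.2   0.49  1.44 -0.    1.21  0.15]
(635.5, 173, 155, 2.4) wz 0.0101 shift [-0.0002 -0.0005 -0.0009]
```

Request:
{"op": "arm_command", "data": {"deltas": [[0,0,0,0,0,0.0007,1],[0,0,0,0,0,0.001,1],[0,0,0,0,0,0.001,1]]}}

```text
t: 10.23
tool_pos: [635.9, 173.2, 154.0]
tool_rot: [0.0, 0.688, 0.725, 0.0]
ft_force: [-3.8, -0.8, 2.5]
width: 44.9
```

```bash
python3 - <<'E'
from h import *
plan((635.5,173,155,2.4));grab('side','s12');plan((635.5,173,155,2.4))
crop('s12',250,370,110,220,6,'s12c')
E
```

```text
t 10.23 pos [635.9 173.2 154. ] jaw 2.98 tilt 0.05 F [-3.8 -0.8  2.5] w 44.9 j [ 0.2   0.49  1.44 -0.    1.21  0.15]
(635.5, 173, 155, 2.4) wz 0.0101 shift [-0.0002 -0.0005 -0.001 ]
t 10.28 pos [636.  173.2 154. ] jaw 2.98 tilt 0.05 F [-3.8 -0.9  3.8] w 44.8 j [ 0.2   0.49  1.44 -0.    1.21  0.15]
(635.5, 173, 155, 2.4) wz 0.0101 shift [-0.0002 -0.0005 -0.001 ]
```

View pics/s12c.png

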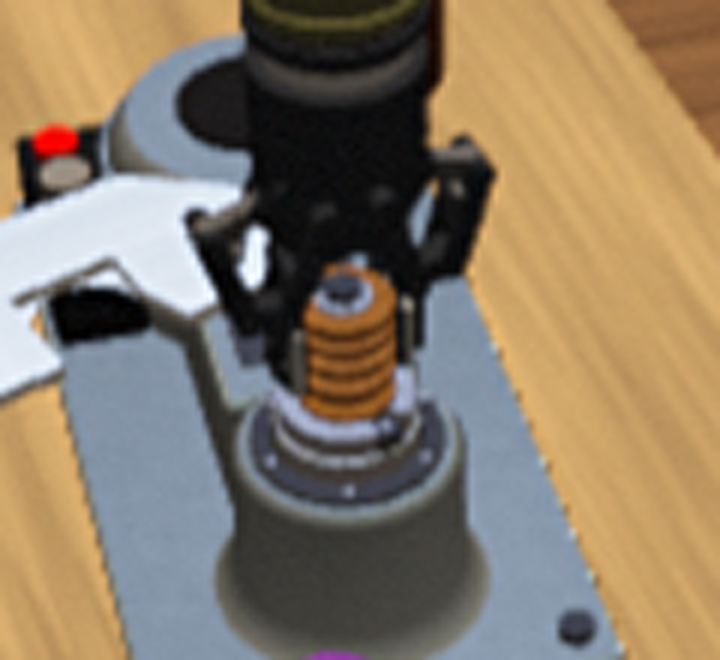

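Request:
{"op": "arm_command", "data": {"deltas": [[0,0,0,0,-0.0004,0,1],[0,0,0,0,-0.0006,0.0005,1],[0,0,0,0,-0.0006,0.001,1],[0,0,0,0,-0.0006,0.001,1]]}}

```text
t: 10.62
tool_pos: [635.9, 173.2, 153.9]
tool_rot: [0.001, 0.688, 0.725, 0.001]
ft_force: [-5.0, -2.0, 8.7]
width: 44.5
```

```bash
python3 - <<'E'
from h import *
plan((635.5,173,155,2.4));grab('wrist','w13');plan((635.5,173,155,2.4))
crop('w13',220,410,190,340,4,'w13c')
E
```

```text
t 10.62 pos [635.9 173.2 153.9] jaw 2.98 tilt 0.14 F [-5.  -2.   8.7] w 44.5 j [ 0.2   0.49  1.44 -0.    1.21  0.15]
(635.5, 173, 155, 2.4) wz 0.0102 shift [-0.0002 -0.0004 -0.0011]
t 10.67 pos [635.9 173.2 153.9] jaw 2.98 tilt 0.14 F [-3.9 -2.3  9.3] w 44.7 j [ 0.2   0.49  1.44 -0.    1.21  0.15]
(635.5, 173, 155, 2.4) wz 0.0102 shift [-0.0002 -0.0004 -0.0011]
```

View pics/w13c.png

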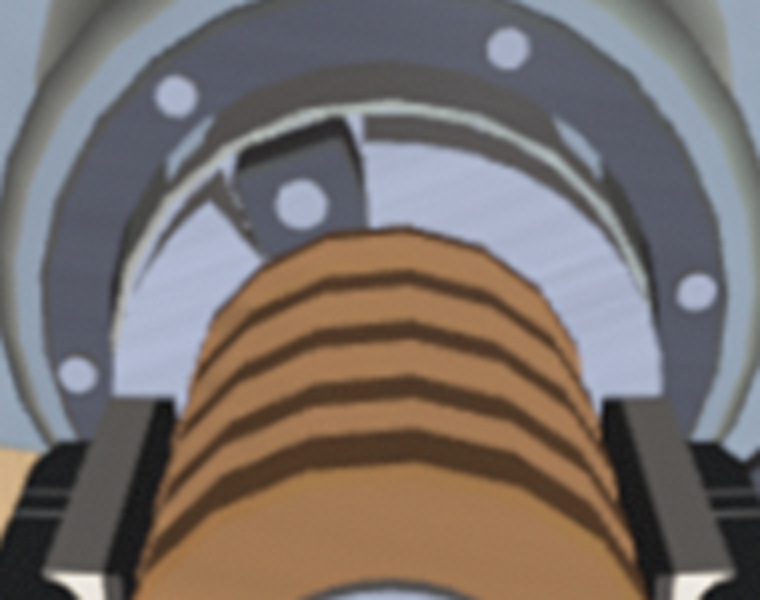

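Request:
{"op": "arm_command", "data": {"deltas": [[0,0,0,0,0,-0.0005,0.42],[0,0,0,0,0,-0.0005,0.35],[0,0,0,0,0,-0.0005,0.3],[0,0,0,0,0,-0.0005,0.3],[0,0,0,0,0,-0.0005,0.3],[0,0,0,0,0,-0.0005,0.3]]}}

```text
t: 11.17
tool_pos: [635.5, 173.3, 152.0]
tool_rot: [-0.0, 0.688, 0.725, -0.0]
ft_force: [-0.1, 0.0, -0.3]
width: 59.6
```

```bash
python3 - <<'E'
from h import *
plan((635.5,173,155,2.4));grab('wrist','w14');grab('side','s14');plan((635.5,173,155,2.4))
crop('w14',200,430,190,360,3.4,'w14c');crop('s14',250,370,110,220,6,'s14c')
E
```

```text
t 11.17 pos [635.5 173.3 152. ] jaw 2.98 tilt 0.0 F [-0.1  0.  -0.3] w 59.6 j [0.2  0.49 1.44 0.   1.21 0.15]
(635.5, 173, 155, 2.4) wz 0.0101 shift [-0.0003  0.     -0.003 ]
t 11.27 pos [635.4 173.2 152.1] jaw 2.98 tilt 0.01 F [ 0.8 -0.2  0.8] w 60.1 j [0.2  0.49 1.44 0.   1.21 0.15]
(635.5, 173, 155, 2.4) wz 0.0101 shift [-0.0003  0.0001 -0.0029]
```

View pics/w14c.png

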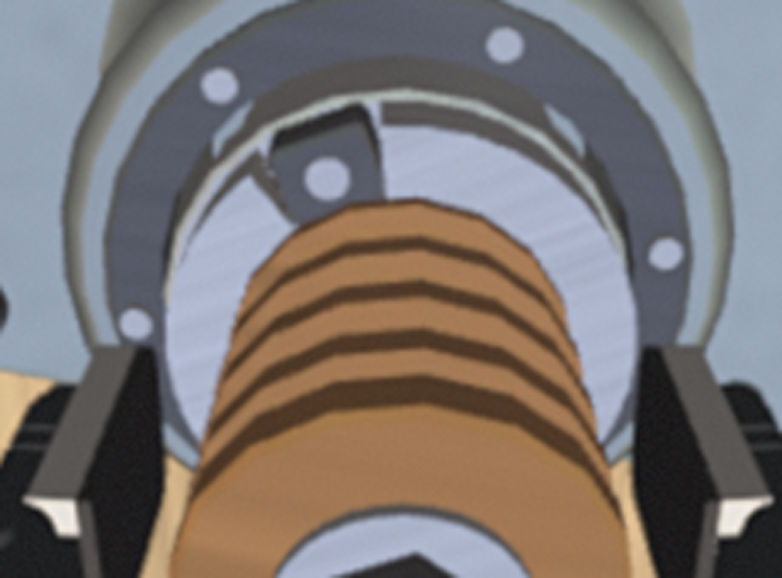

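View pics/s14c.png

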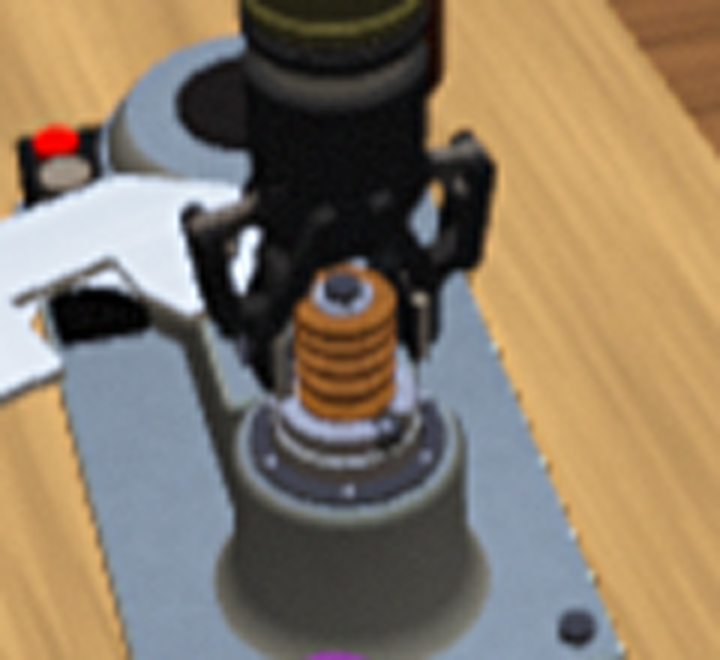

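```bash
python3 - <<'E'
from h import *
for f,box,ref in [('s0','',0)] if 0 else []: pass
W=cloud('s14'); 
def h(W,u0,v0,u1,v1,lab):
    P=W[v0:v1,u0:u1].reshape(-1,3); print(lab,len(P),np.nanmedian(P,0).round(1))
# crop coords -> px: u=250+u/6, v=110+v/6
h(W,303,172,306,175,'drumtop front') if 0 else None
P=W[150:195,290:325].reshape(-1,3); 
for a,b in [(125,140),(175,184),(184,192),(192,205)]:
    Q=P[(P[:,2]>a)&(P[:,2]<b)]; print(a,b,len(Q),Q.mean(0).round(1),np.median(Q[:,2]).round(1))
import collections
H=np.histogram(P[:,2][~np.isnan(P[:,2])],bins=np.arange(110,205,1)); print([(int(b),int(n)) for n,b in zip(*H) if n>5])
W0=cloud('side0');P=W0[255:300,278:315].reshape(-1,3);H=np.histogram(P[:,2][~np.isnan(P[:,2])],bins=np.arange(60,155,1)); print([(int(b),int(n)) for n,b in zip(*H) if n>5])
E
```

```text
125 140 194 [633.5 158.9 132.8] 133.0
175 184 82 [631.8 163.2 179. ] 178.4
184 192 146 [637.3 167.7 188.3] 188.2
192 205 119 [629.3 169.  198.1] 198.0
[(110, 40), (111, 22), (112, 18), (113, 10), (114, 11), (115, 9), (116, 6), (120, 17), (121, 11), (122, 10), (123, 11), (124, 8), (125, 6), (126, 6), (127, 13), (128, 6), (129, 15), (130, 9), (131, 20), (132, 24), (133, 23), (134, 18), (135, 16), (136, 11), (137, 10), (138, 10), (139, 7), (143, 10), (145, 7), (146, 13), (149, 7), (150, 7), (151, 16), (152, 13), (153, 10), (154, 16), (159, 6), (160, 6), (161, 10), (162, 11), (163, 6), (164, 12), (165, 23), (166, 9), (167, 6), (168, 7), (170, 10), (171, 7), (172, 8), (174, 10), (175, 15), (176, 13), (177, 8), (178, 9), (179, 7), (181, 7), (182, 10), (183, 8), (184, 6), (185, 15), (186, 20), (187, 24), (188, 26), (189, 23), (190, 13), (191, 19), (193, 9), (194, 16), (195, 9), (196, 9), (197, 14), (198, 11), (199, 8), (200, 10), (201, 7), (202, 11), (203, 6)]
[(66, 7), (67, 7), (68, 37), (69, 71), (70, 122), (71, 114), (72, 90), (73, 50), (74, 17), (75, 13), (76, 9), (78, 6), (79, 6), (80, 12), (81, 20), (82, 37), (83, 38), (84, 34), (85, 22), (86, 8), (87, 15), (88, 12), (98, 7), (99, 6), (100, 9), (101, 13), (102, 9), (112, 6), (113, 7), (114, 16), (115, 6), (116, 9), (122, 10), (123, 7), (124, 11), (125, 7), (126, 8), (128, 7), (132, 8), (134, 7), (135, 13), (136, 30), (137, 55), (138, 52), (139, 42), (140, 29), (141, 15), (142, 15), (143, 16), (144, 19), (145, 20), (146, 16), (147, 8)]
```

Depth puts the flange top at about 133 and the drum top at about 188, each 50 mm above its rack reading (83 and 138). That is what home requires. Retreat upward.

Request:
{"op": "arm_command", "data": {"deltas": [[0,0,0,0,0,-0.01,0.3],[0,0,0,0,0,-0.03,0.3],[0,0,0,0,0,-0.06,0.3],[0,0,0,0,0,-0.09,0.3],[0,0,0,0,0,-0.12,0.3],[0,0,0,-0.04,0,-0.13,0.3],[0,0,0,-0.06,0,-0.13,0.3],[0,0,0,-0.06,0,-0.13,0.3]]}}

```text
t: 11.93
tool_pos: [639.5, 109.6, 285.1]
tool_rot: [0.002, 0.69, 0.724, 0.001]
ft_force: [0.5, 0.5, -0.7]
width: 59.7
```

```bash
python3 - <<'E'
from h import *
plan((470,299,290,2.4));grab('wrist','w15');grab('side','s15');grab('top','t15');plan((470,299,290,2.4))
crop('s15',260,360,130,220,7,'s15c');crop('t15',70,260,150,290,4.2,'t15c')
E
```

```text
t 11.93 pos [639.5 109.6 285.1] jaw 2.81 tilt 0.28 F [ 0.5  0.5 -0.7] w 59.7 j [ 0.11  0.38  1.28 -0.    1.48  0.06]
(470, 299, 290, 2.4) wz 0.0071 shift [ 0.1975 -0.16   -0.0049]
t 12.08 pos [638.3 113.4 282.6] jaw 2.94 tilt 0.05 F [ 0.2 -0.1 -0.6] w 59.6 j [0.11 0.38 1.28 0.   1.47 0.06]
(470, 299, 290, 2.4) wz 0.0094 shift [ 0.1939 -0.1585 -0.0074]
```

View pics/w15.png

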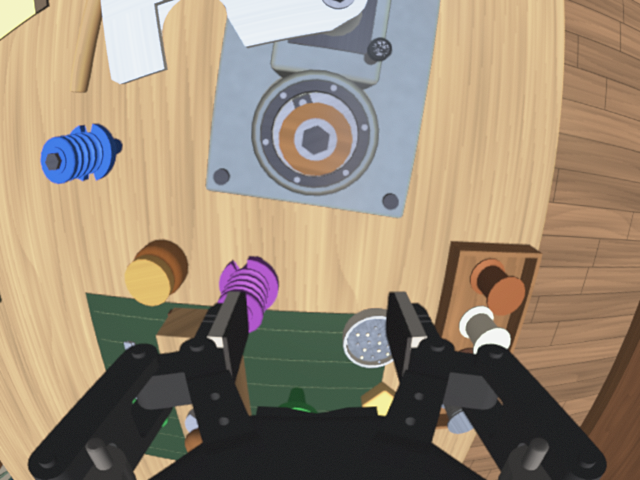

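View pics/s15c.png

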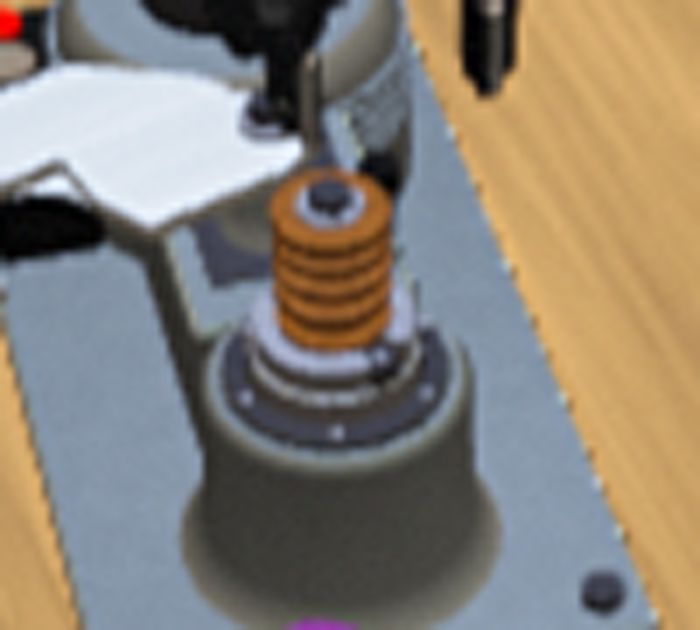

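```bash
python3 - <<'E'
from h import *
d=np.load('pics/s15.npz'); 
def pr(P):
    c=P@d['world_to_cam'][:3,:3].T+d['world_to_cam'][:3,3]; K=d['K']; return np.stack([K[0,2]+K[0,0]*c[:,0]/-c[:,2],K[1,2]-K[1,1]*c[:,1]/-c[:,2]],1)
a=np.linspace(0,2*np.pi,100)
im=cv2.resize(d['frame'][130:220,260:360],None,fx=7,fy=7,interpolation=cv2.INTER_CUBIC)
for z,r,col in [(132,32,(0,0,255)),(120,32,(0,255,0)),(120,34,(255,0,0)),(187,23,(0,255,255)),(108,51,(255,255,0))]:
    p=pr(np.stack([635.3+r*np.cos(a),173.2+r*np.sin(a),0*a+z],1)); q=((p-[260,130]+.5)*7-.5).round().astype(np.int32)
    cv2.polylines(im,[q],True,col,1)
cv2.imwrite('pics/ov15.png',im)
E
```

```text
(no output)
```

View pics/ov15.png

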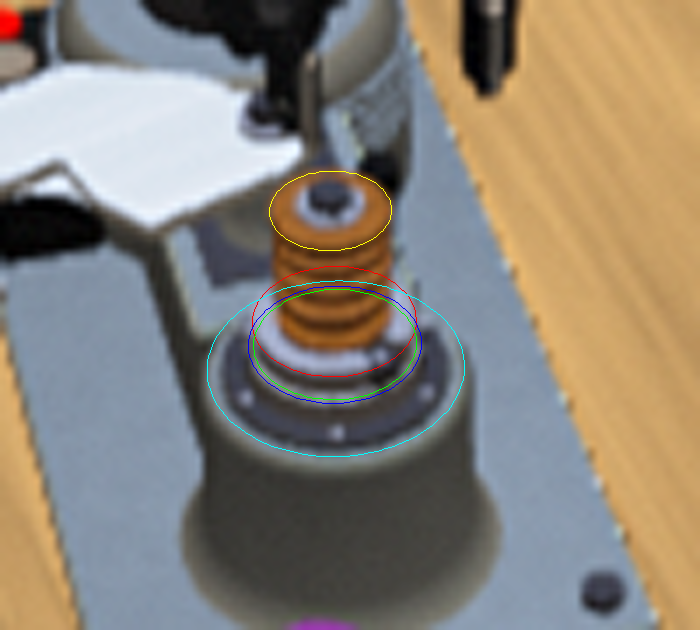

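View pics/t15c.png

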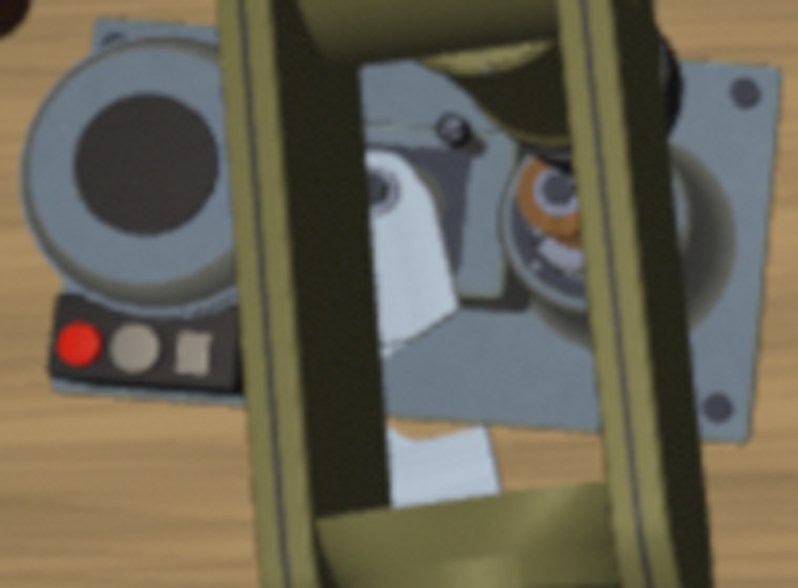

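The overlay matches the home pose in all respects: drum top, flange and nose. Next, the knob.

Request:
{"op": "arm_command", "data": {"deltas": [[0,0,0.12,0.02,-0.016,0,0.3],[0,0,0.24,0.045,-0.035,0,0.3],[0,0,0.36,0.07,-0.055,0,0.3],[0,0,0.48,0.095,-0.075,0,0.3],[0,0,0.6,0.12,-0.095,0,0.3],[0,0,0.72,0.145,-0.115,0,0.3],[0,0,0.84,0.17,-0.135,0,0.3],[0,0,0.96,0.19,-0.155,0,0.3],[0,0,1.08,0.194,-0.158,0,0.3],[0,0,1.2,0.194,-0.158,0,0.3]]}}

```text
t: 12.92
tool_pos: [467.7, 301.6, 282.0]
tool_rot: [-0.001, 0.978, 0.209, -0.001]
ft_force: [0.2, -1.1, -0.2]
width: 59.9
```

Request:
{"op": "arm_command", "data": {"deltas": [[0,0,0.12,0,0,0,0.3],[0,0,0.24,0,0,0,0.3],[0,0,0.36,0,0,0,0.3],[0,0,0.48,0,0,0,0.3],[0,0,0.51,0,0,0,0.3],[0,0,0.51,0,0,0,0.3],[0,0,0.51,0,0,0,0.3]]}}

```text
t: 13.5
tool_pos: [469.9, 299.6, 282.0]
tool_rot: [0.0, 0.999, -0.042, -0.0]
ft_force: [0.1, 1.0, 0.3]
width: 59.8
```

```bash
python3 - <<'E'
from h import *
plan((469.5,299,166,-96));grab('wrist','w16');plan((469.5,299,166,-96))
from scipy.optimize import fsolve
p=np.array([646.3,280.5]);s=np.array([635.4,173.2]); p=s+(p-s)/np.linalg.norm(p-s)*109
print('in:',fsolve(lambda k:[np.hypot(*(k-p))-178,np.hypot(*(k-s))-82],[588,112]))
E
```

```text
t 13.5 pos [469.9 299.6 282. ] jaw -94.86 tilt 0.05 F [0.1 1.  0.3] w 59.8 j [0.49 0.25 1.48 0.   1.41 2.15]
(469.5, 299, 166, -96) wz 0.0200 shift [-0.0004  0.0006  0.116 ]
t 13.55 pos [470.1 299.4 282. ] jaw -94.87 tilt 0.05 F [0.5 0.  0. ] w 60.2 j [0.49 0.25 1.48 0.   1.41 2.15]
(469.5, 299, 166, -96) wz 0.0197 shift [-0.0005  0.0005  0.116 ]
in: [573.72513352 119.16102477]
```

View pics/w16.png

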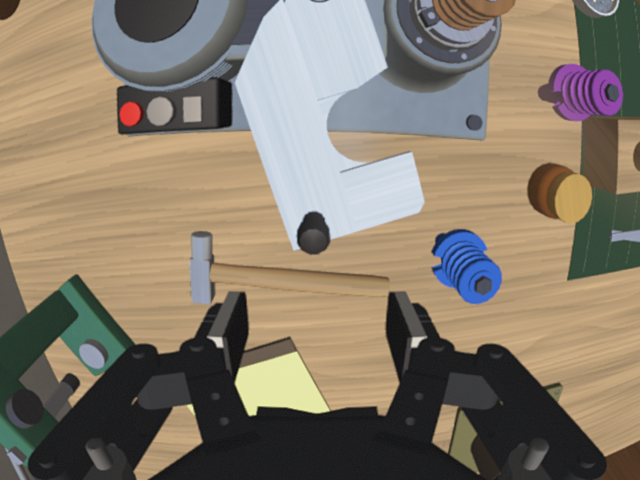

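```bash
python3 - <<'E'
from h import *
crop('w16',270,360,190,270,7,'w16c')
print(wray('w16',313,238,189))
p=np.array([646.3,280.5]);s=np.array([635.4,173.2]); p=s+(p-s)/np.linalg.norm(p-s)*109; print(p)
k0=np.array([469.5,299]); print(np.hypot(*(k0-p)), [np.degrees(np.arctan2(*(k-p)[::-1])) for k in (k0,np.array([573.7,119.2]))])
E
```

```text
[471.15411646 300.40330315 189.        ]
[646.41600013 281.64190952]
177.76550398352828 [np.float64(174.39636724967974), np.float64(-114.11534665125373)]
```

View pics/w16c.png

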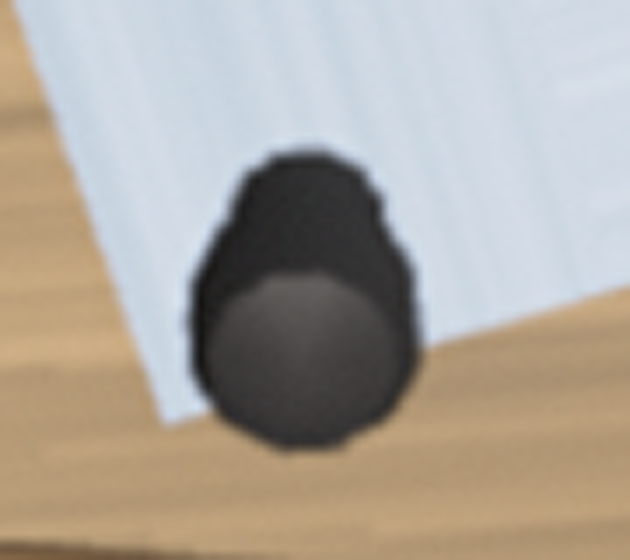

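Request:
{"op": "arm_command", "data": {"deltas": [[0,0,0.02,0,0.0005,0.035,0.3],[0,0,0.02,0,0.0005,0.07,0.3],[0,0,0.02,0,0.0005,0.1,0.3],[0,0,0.02,0,0.0005,0.113,0.3],[0,0,0.02,0,0.0005,0.115,0.4],[0,0,0.02,0,0.0005,0.115,0.5],[0,0,0.02,0,0.0005,0.115,0.6],[0,0,0.02,0,0.0005,0.115,0.64],[0,0,0.02,0,0.0005,0.115,0.64],[0,0,0.02,0,0.0005,0.115,0.64]], "squeeze": 20}}

```text
t: 14.38
tool_pos: [471.3, 298.7, 168.6]
tool_rot: [-0.001, 0.999, -0.054, 0.001]
ft_force: [-0.3, 0.3, -0.1]
width: 30.6
```

```bash
cat >> h.py <<'E'
def arc(angs,z=166,off=0):
    p=np.array([646.4,281.6]); t=[]
    for a in angs:
        r=np.radians(a); k=p+178*np.array([np.cos(r),np.sin(r)]); t.append((*k.round(1),z,a-270))
    plan(*t)
E
python3 - <<'E'
from h import *
grab('wrist','w17');arc(range(180,250,6))
E
```

```text
t 14.43 pos [471.1 298.6 168.4] jaw -96.14 tilt 0.12 F [-0.2 -0.4 -0.8] w 30.7 j [0.49 0.35 1.65 0.   1.14 2.17]
(np.float64(468.4), np.float64(281.6), 166, -90) wz -0.1072 shift [-0.0008  0.0172  0.0024]
(np.float64(469.4), np.float64(263.0), 166, -84) wz -0.2119 shift [0.0021 0.0356 0.0024]
(np.float64(472.3), np.float64(244.6), 166, -78) wz -0.3166 shift [0.007  0.0536 0.0024]
(np.float64(477.1), np.float64(226.6), 166, -72) wz -0.4213 shift [0.0137 0.071  0.0024]
(np.float64(483.8), np.float64(209.2), 166, -66) wz -0.5260 shift [0.0222 0.0875 0.0024]
(np.float64(492.2), np.float64(192.6), 166, -60) wz -0.6308 shift [0.0323 0.1032 0.0024]
(np.float64(502.4), np.float64(177.0), 166, -54) wz -0.7355 shift [0.0441 0.1176 0.0024]
(np.float64(514.1), np.float64(162.5), 166, -48) wz -0.8402 shift [0.0573 0.1307 0.0024]
(np.float64(527.3), np.float64(149.3), 166, -42) wz -0.9449 shift [0.0719 0.1425 0.0024]
(np.float64(541.8), np.float64(137.6), 166, -36) wz -1.0496 shift [0.0875 0.1525 0.0024]
(np.float64(557.4), np.float64(127.4), 166, -30) wz -1.1544 shift [0.1041 0.161  0.0024]
(np.float64(574.0), np.float64(119.0), 166, -24) wz -1.2591 shift [0.1215 0.1676 0.0024]
```

View pics/w17.png

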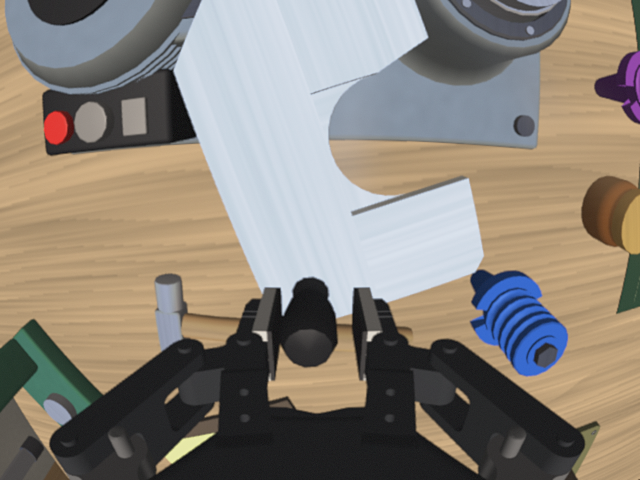

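Request:
{"op": "arm_command", "data": {"deltas": [[0,0,-0.05,-0.0005,0.0086,0.001,0.64],[0,0,-0.107,-0.0008,0.0172,0.001,0.64],[0,0,-0.16,0.0005,0.0264,0.001,0.64],[0,0,-0.212,0.0021,0.0356,0.001,0.64],[0,0,-0.264,0.0045,0.0446,0.001,0.64],[0,0,-0.317,0.007,0.0536,0.001,0.64],[0,0,-0.37,0.0102,0.0624,0.001,0.64],[0,0,-0.421,0.0137,0.071,0.001,0.64],[0,0,-0.474,0.0178,0.0794,0.001,0.64],[0,0,-0.526,0.0222,0.0875,0.001,0.64]]}}

```text
t: 15.27
tool_pos: [484.0, 209.2, 167.2]
tool_rot: [-0.001, 0.978, 0.209, 0.001]
ft_force: [1.4, 2.6, 0.3]
width: 30.6
```

```bash
python3 - <<'E'
from h import *
grab('wrist','w18');arc(range(207,250,3))
E
```

```text
t 15.32 pos [484.6 207.7 167.1] jaw -65.75 tilt 0.13 F [ 0.7 -0.9  0.5] w 30.4 j [ 0.33  0.31  1.71 -0.    1.12  1.47]
(np.float64(487.8), np.float64(200.8), 166, -63) wz -0.0481 shift [0.0001 0.0076 0.0011]
(np.float64(492.2), np.float64(192.6), 166, -60) wz -0.1004 shift [0.0008 0.0169 0.0011]
(np.float64(497.1), np.float64(184.7), 166, -57) wz -0.1528 shift [0.002  0.0261 0.0011]
(np.float64(502.4), np.float64(177.0), 166, -54) wz -0.2051 shift [0.0037 0.0353 0.0011]
(np.float64(508.1), np.float64(169.6), 166, -51) wz -0.2575 shift [0.0058 0.0444 0.0011]
(np.float64(514.1), np.float64(162.5), 166, -48) wz -0.3099 shift [0.0084 0.0533 0.0011]
(np.float64(520.5), np.float64(155.7), 166, -45) wz -0.3622 shift [0.0114 0.0622 0.0011]
(np.float64(527.3), np.float64(149.3), 166, -42) wz -0.4146 shift [0.015  0.0708 0.0011]
(np.float64(534.4), np.float64(143.3), 166, -39) wz -0.4669 shift [0.019  0.0792 0.0011]
(np.float64(541.8), np.float64(137.6), 166, -36) wz -0.5193 shift [0.0234 0.0874 0.0011]
(np.float64(549.5), np.float64(132.3), 166, -33) wz -0.5717 shift [0.0282 0.0954 0.0011]
(np.float64(557.4), np.float64(127.4), 166, -30) wz -0.6240 shift [0.0334 0.1031 0.0011]
(np.float64(565.6), np.float64(123.0), 166, -27) wz -0.6764 shift [0.0391 0.1105 0.0011]
(np.float64(574.0), np.float64(119.0), 166, -24) wz -0.7287 shift [0.0451 0.1176 0.0011]
(np.float64(582.6), np.float64(115.4), 166, -21) wz -0.7811 shift [0.0515 0.1244 0.0011]
```

View pics/w18.png

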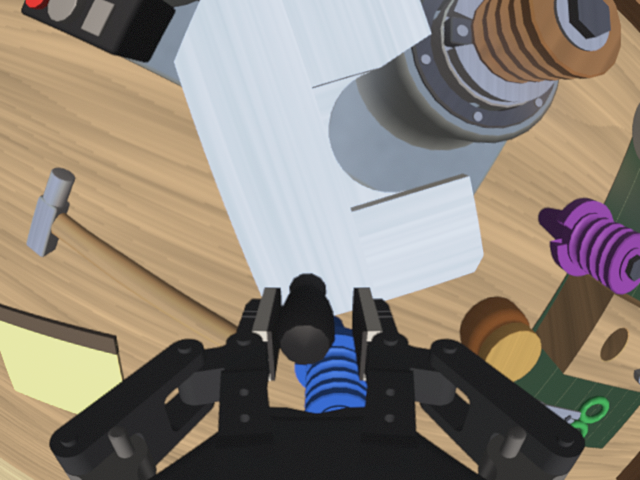

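Request:
{"op": "arm_command", "data": {"deltas": [[0,0,-0.05,0.0001,0.0076,0,0.64],[0,0,-0.1,0.0008,0.0169,0,0.64],[0,0,-0.153,0.002,0.0261,0,0.64],[0,0,-0.205,0.0037,0.0353,0,0.64],[0,0,-0.257,0.0058,0.0444,0,0.64],[0,0,-0.31,0.0084,0.0533,0,0.64],[0,0,-0.362,0.0114,0.0622,0,0.64],[0,0,-0.415,0.015,0.0708,0,0.64],[0,0,-0.467,0.019,0.0792,0,0.64],[0,0,-0.519,0.0234,0.0874,0,0.64]]}}

```text
t: 16.15
tool_pos: [540.1, 138.9, 166.8]
tool_rot: [-0.0, 0.892, 0.452, 0.0]
ft_force: [-1.7, 0.7, 0.8]
width: 30.9
```

```bash
python3 - <<'E'
from h import *
grab('wrist','w19');arc([237,240,243,246,247,248,249])
E
```

```text
t 16.2 pos [542.1 137.9 166.9] jaw -36.08 tilt 0.13 F [ 0.8 -1.4  0.8] w 30.7 j [ 0.17  0.35  1.65 -0.    1.14  0.8 ]
(np.float64(549.5), np.float64(132.3), 166, -33) wz -0.0538 shift [-0.0001  0.0093  0.0009]
(np.float64(557.4), np.float64(127.4), 166, -30) wz -0.1062 shift [0.0006 0.0186 0.0009]
(np.float64(565.6), np.float64(123.0), 166, -27) wz -0.1585 shift [0.0018 0.0278 0.0009]
(np.float64(574.0), np.float64(119.0), 166, -24) wz -0.2109 shift [0.0036 0.0369 0.0009]
(np.float64(576.8), np.float64(117.8), 166, -23) wz -0.2284 shift [0.0042 0.0399 0.0009]
(np.float64(579.7), np.float64(116.6), 166, -22) wz -0.2458 shift [0.005  0.0429 0.0009]
(np.float64(582.6), np.float64(115.4), 166, -21) wz -0.2633 shift [0.0057 0.046  0.0009]
```

View pics/w19.png

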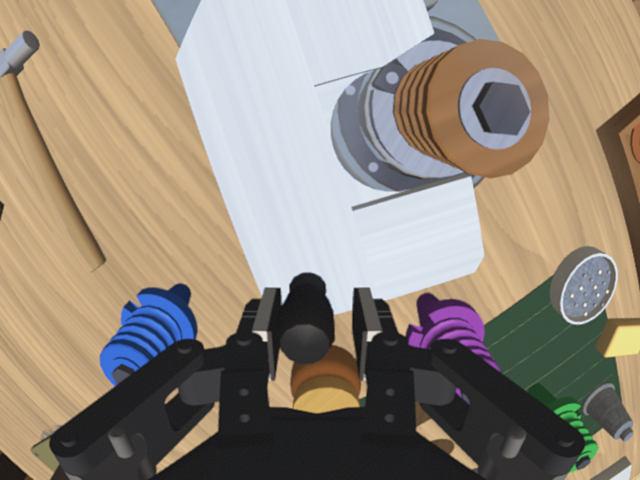

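Request:
{"op": "arm_command", "data": {"deltas": [[0,0,-0.054,0,0.0093,0,0.64],[0,0,-0.106,0.0006,0.0186,0,0.64],[0,0,-0.158,0.0018,0.0278,0,0.64],[0,0,-0.211,0.0036,0.0369,0,0.64],[0,0,-0.228,0.0042,0.04,0,0.64],[0,0,-0.228,0.0042,0.04,0,0.64]]}}

```text
t: 16.7
tool_pos: [574.9, 118.5, 166.4]
tool_rot: [-0.0, 0.835, 0.55, -0.0]
ft_force: [0.7, 0.3, 0.9]
width: 30.2
```

```bash
python3 - <<'E'
from h import *
grab('wrist','w20');arc([246,247,248,249,250])
E
```

```text
t 16.75 pos [574.8 118.5 166.3] jaw -23.34 tilt 0.01 F [ 0.1 -0.1 -0.2] w 30.7 j [ 0.13  0.39  1.59 -0.    1.17  0.54]
(np.float64(574.0), np.float64(119.0), 166, -24) wz 0.0116 shift [ 0.0002 -0.0009  0.0003]
(np.float64(576.8), np.float64(117.8), 166, -23) wz -0.0059 shift [0.0002 0.0021 0.0003]
(np.float64(579.7), np.float64(116.6), 166, -22) wz -0.0233 shift [0.0002 0.0052 0.0003]
(np.float64(582.6), np.float64(115.4), 166, -21) wz -0.0408 shift [0.0003 0.0084 0.0003]
(np.float64(585.5), np.float64(114.3), 166, -20) wz -0.0582 shift [0.0004 0.0115 0.0003]
```

View pics/w20.png

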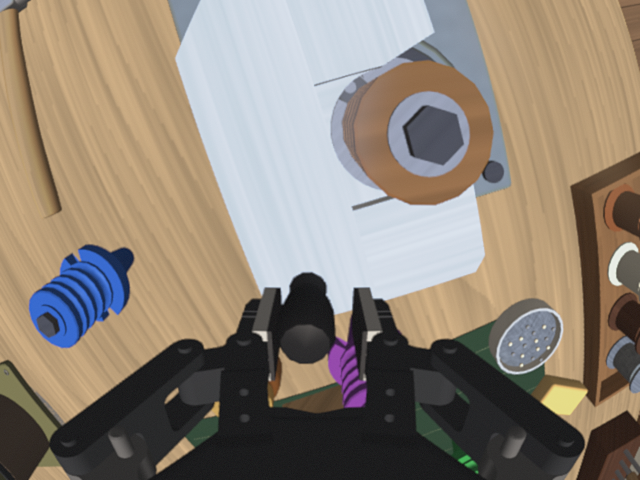

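Request:
{"op": "arm_command", "data": {"deltas": [[0,0,-0.01,0.0002,0.002,0,0.64],[0,0,-0.02,0.0002,0.0045,0,0.64],[0,0,-0.03,0.0003,0.0065,0,0.64],[0,0,-0.03,0.0003,0.0065,0,0.64]]}}

```text
t: 17.08
tool_pos: [575.4, 118.6, 166.0]
tool_rot: [-0.005, 0.827, 0.563, -0.003]
ft_force: [-11.8, 6.9, 8.2]
width: 30.4
```

```bash
python3 - <<'E'
from h import *
arc([248,249,250])
E
```

```text
t 17.08 pos [575.4 118.6 166. ] jaw -21.52 tilt 0.65 F [-11.8   6.9   8.2] w 30.4 j [0.13 0.39 1.58 0.01 1.18 0.5 ]
(np.float64(579.7), np.float64(116.6), 166, -22) wz 0.0085 shift [-0.0003  0.0048  0.    ]
(np.float64(582.6), np.float64(115.4), 166, -21) wz -0.0090 shift [-0.0004  0.0079  0.    ]
(np.float64(585.5), np.float64(114.3), 166, -20) wz -0.0265 shift [-0.0003  0.011   0.    ]
```

```bash
python3 - <<'E'
from h import *
grab('wrist','w21');grab('side','s21');plan((576,118,290,-22))
crop('s21',210,350,110,230,5,'s21c')
E
```

```text
t 17.18 pos [575.4 118.7 166. ] jaw -21.52 tilt 0.62 F [-10.9   6.7   8. ] w 31.1 j [0.13 0.39 1.58 0.01 1.18 0.5 ]
(576, 118, 290, -22) wz 0.0084 shift [-0.0004  0.0008 -0.124 ]
```

View pics/w21.png

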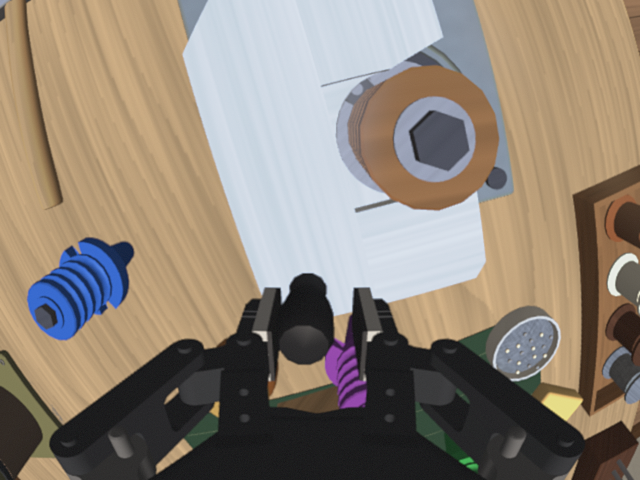

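View pics/s21c.png

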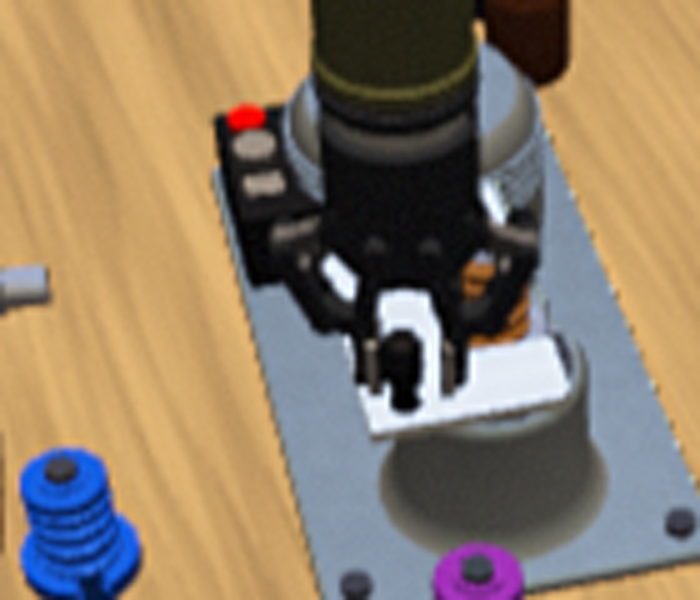

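Request:
{"op": "arm_command", "data": {"deltas": [[0,0,0,0,-0.004,0,0.64],[0,0,0,0,-0.007,0,0.6],[0,0,0,0,-0.007,0,0.5],[0,0,0,0,-0.007,0,0.45],[0,0,0,0,-0.007,0,0.45]]}}

```text
t: 17.6
tool_pos: [575.1, 118.5, 166.5]
tool_rot: [0.0, 0.827, 0.563, 0.0]
ft_force: [0.3, -0.1, 0.3]
width: 47.0
```

```bash
python3 - <<'E'
from h import *
grab('wrist','w22');plan((576,118,290,-22))
E
```

```text
t 17.65 pos [575.  118.4 166.4] jaw -21.5 tilt 0.05 F [ 1.  -0.1 -0.1] w 47.2 j [ 0.13  0.39  1.59 -0.    1.17  0.51]
(576, 118, 290, -22) wz 0.0086 shift [-0.      0.001  -0.1236]
```

View pics/w22.png

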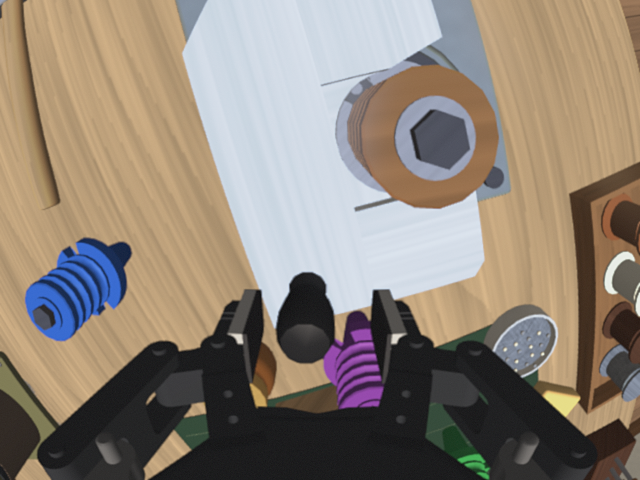

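Force is about zero and the knob is free with gaps on both sides. Lift straight up and back away.

Request:
{"op": "arm_command", "data": {"deltas": [[0,0,0,0,0,-0.01,0.45],[0,0,0,0,0,-0.03,0.45],[0,0,0,0,0,-0.06,0.45],[0,0,0,0,0,-0.09,0.45],[0,0,0,0,0,-0.12,0.45],[0,0,0,-0.04,-0.02,-0.13,0.45],[0,0,0,-0.08,-0.04,-0.13,0.45],[0,0,0,-0.12,-0.06,-0.13,0.45],[0,0,0,-0.15,-0.08,-0.13,0.45],[0,0,0,-0.15,-0.08,-0.13,0.45]]}}

```text
t: 18.48
tool_pos: [438.8, 5.6, 296.7]
tool_rot: [-0.0, 0.827, 0.562, -0.002]
ft_force: [-1.1, 1.3, 0.2]
width: 46.8
```

```bash
python3 - <<'E'
from h import *
grab('wrist','w23');grab('side','s23');grab('top','t23');plan((576,118,290,-22))
crop('s23',210,350,110,230,5,'s23c');crop('t23',70,260,150,290,4.2,'t23c')
E
```

```text
t 18.63 pos [445.7   8.  297.4] jaw -21.59 tilt 0.17 F [0.4 0.4 0.1] w 47.0 j [-0.08  0.08  1.66  0.    1.4   0.3 ]
(576, 118, 290, -22) wz 0.0072 shift [0.1502 0.0807 0.0074]
```

View pics/s23c.png

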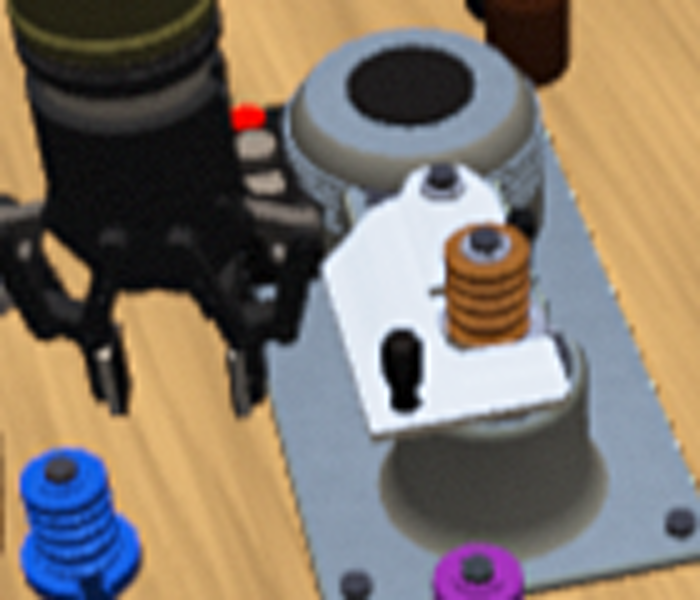

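View pics/t23c.png

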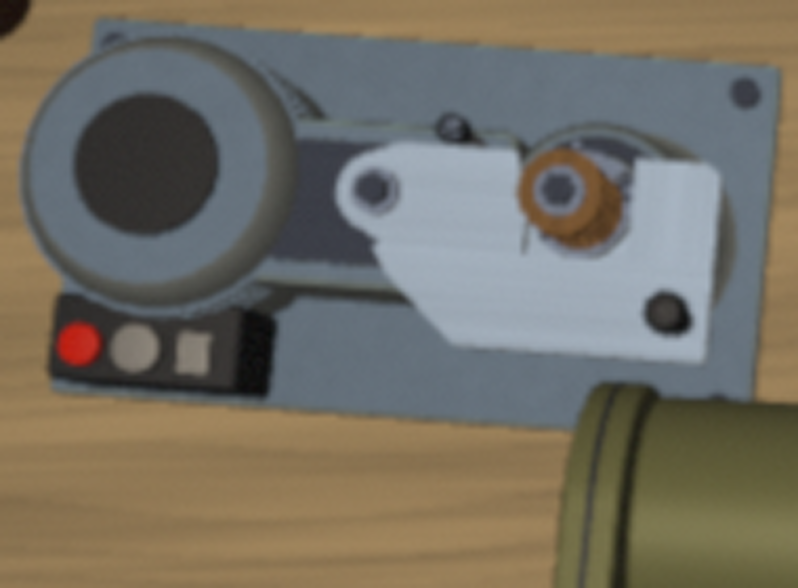

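View pics/w23.png

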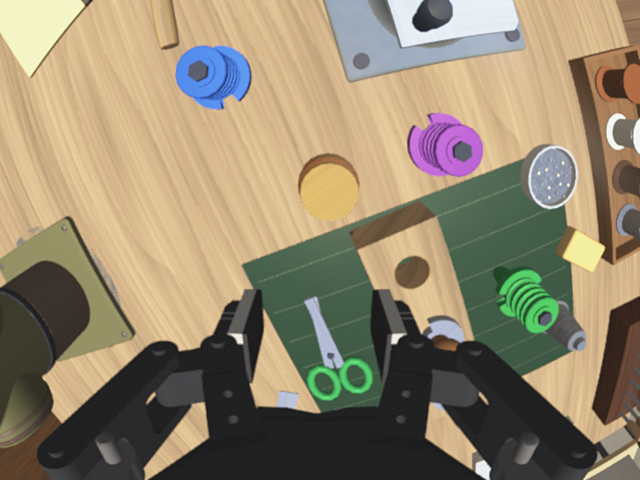

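View pics/t23.png

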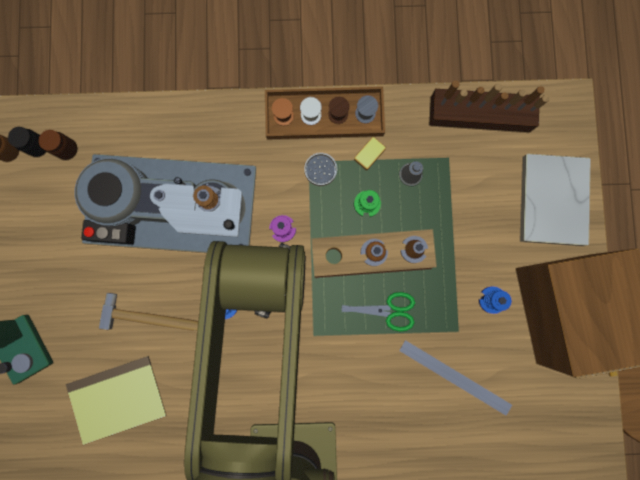

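```bash
python3 - <<'E'
from h import *
cb=lambda u,v,z: world('t23',70+(u+.5)/4.2-.5,150+(v+.5)/4.2-.5,z)
k=cb(665,312,189); s=np.array([635.3,173.2]); p=np.array([646.4,281.6])
print(k,'to spindle',np.hypot(*(k[:2]-s)),'to pivot',np.hypot(*(k[:2]-p)))
n=cb(559,189,195); print('head nut top',n)
d=np.load('pics/s23.npz')
def pr(P):
    c=P@d['world_to_cam'][:3,:3].T+d['world_to_cam'][:3,3]; K=d['K']; return np.stack([K[0,2]+K[0,0]*c[:,0]/-c[:,2],K[1,2]-K[1,1]*c[:,1]/-c[:,2]],1)
a=np.linspace(0,2*np.pi,100)
im=cv2.resize(d['frame'][130:220,260:360],None,fx=7,fy=7,interpolation=cv2.INTER_CUBIC)
for z,r,col,c in [(187,23,(0,255,255),s),(189,11,(0,0,255),k[:2])]:
    q=((pr(np.stack([c[0]+r*np.cos(a),c[1]+r*np.sin(a),0*a+z],1))-[260,130]+.5)*7-.5).round().astype(np.int32); cv2.polylines(im,[q],True,col,1)
cv2.imwrite('pics/ov23.png',im)
E
```

```text
[570.37412781 120.04681463 189.        ] to spindle 83.90846199671023 to pivot 178.54793458682562
head nut top [635.09358021 173.04346838 195.        ]
```

View pics/ov23.png

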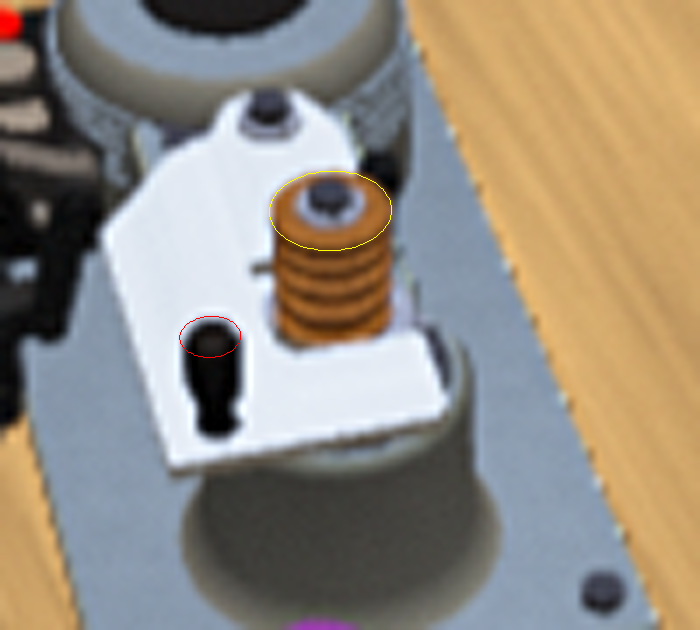

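```bash
python3 - <<'E'
from h import *
cb=lambda u,v,z: world('t23',70+(u+.5)/4.2-.5,150+(v+.5)/4.2-.5,z)
L=cb(519,153,143);L2=cb(526,250,143);Rr=cb(636,162,143);Rb=cb(632,200,143)
print(L,L2,Rr,Rb); print((L+Rr)/2, np.linalg.norm(L-Rr))
crop('t23',150,250,175,245,8,'t23d')
E
```

```text
[664.96625743 205.80156637 143.        ] [611.85259227 202.24955502 143.        ] [658.19630877 142.53295753 143.        ] [637.46200362 144.89292357 143.        ]
[661.5812831  174.16726195 143.        ] 63.62978130050382
```

View pics/t23d.png

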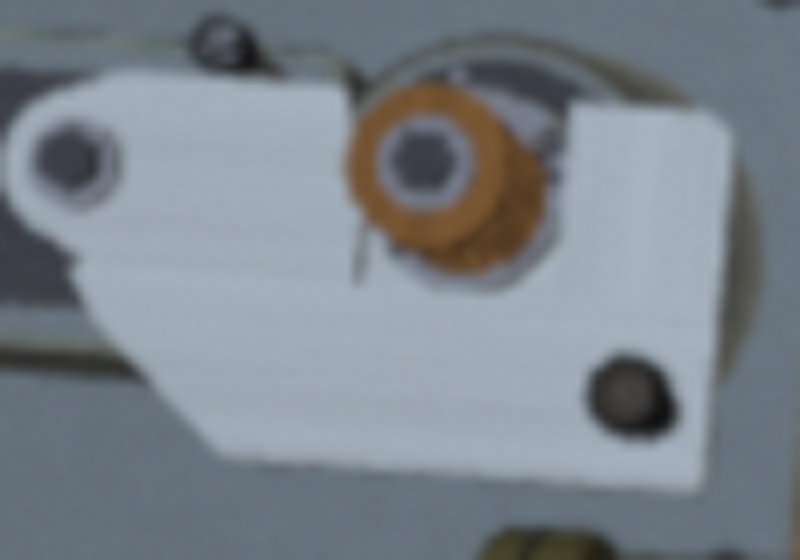

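```bash
python3 - <<'E'
from h import *
c=lambda u,v,z: world('t23',150+(u+.5)/8-.5,175+(v+.5)/8-.5,z)
for a,b in [((230,459),(690,491)),((140,71),(335,85)),((575,102),(700,112)),((725,150),(703,480))]:
    e=c(*b,143)-c(*a,143); print(np.degrees(np.arctan2(e[1],e[0])).round(2))
p=world('top0',70+374.5/4.2-.5,150+188.5/4.2-.5,155)[:2]; print('pivot->spindle',np.degrees(np.arctan2(173.2-p[1],635.3-p[0])))
p=c(72,160,155); print(p,np.degrees(np.arctan2(173.2-p[1],635.3-p[0])))
E
```

```text
-95.62
-95.81
-96.29
175.46
pivot->spindle -95.58947784345618
[645.40902657 280.88035457 155.        ] -95.36320581354717
```

The plate edges lie at −95.6° to −96.3° and the pivot–spindle line at −95.5°, so the table is in against its stop. The head is home, the other heads are in their holes and the arm is clear.

```bash
python3 - <<'E'
from h import *
print(env.get_state()['t']); print(env.sign_off())
E
```

```text
18.6333
the job is handed in; nothing more can be done
None
```

The grooved head is home in the spindle and the rest table is in against its stop. I handed the job in at 18.6 s; no verdict is reported.

- **Head:** I took it from the rack's +y hole and lowered it until the flange seated, then let go.
    - On the first descent the flange touched a dog with about 15 N, so I lifted, realigned and lowered again.
    - After release the flange top and drum top read about 133 and 188 mm. Each is 50 mm above its rack reading, which is what home requires.
    - The side-view overlay matched, and after the swing the nut top was within 0.5 mm of the spindle axis.
- **Rest table:** I swung it in by the knob until a firm 14 N sideways load showed the stop, then backed off, lifted and moved clear.
    - The plate edges lie at −95.6° to −96.3°, against −95.5° for the pivot–spindle line.
    - One check disagreed slightly: the knob measured 83.9 mm from the spindle axis instead of 82 mm. If real, that is at most about 0.025 rad of swing, under the 0.05 rad limit.
- **Rest of the bench:** In the last top view the cone and bulb heads were still in their holes, and nothing I could see had moved. The arm hid part of the bench, including the near blue look-alike. The force readings were near zero.

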